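# Close the bench caliper on a test coupon

## Robot

A 6-joint arm with a two-finger parallel gripper is mounted at the origin on a cart in front of the work surface, level with it; the furniture and walls round the work are solid. World frame = base frame: x ahead of the robot, y to its left, z up, the work surface at z = 0. Lengths are in m, angles in rad, forces in N, time in s.
With the tool pointing down it reaches from about 0.375 to 0.9 m from the base axis. Payload 3.1 kg.
Tool frame: the origin (TCP) lies at the very end of the fingers, on their centre line; the grasp point (between the pads) lies 19 mm behind it; z points along the fingers, y is the direction in which the jaws open and shut (so a half turn about z gives the same grasp; the last joint's range is limited). The gripper opens to 87 mm and grips with 3 to 60 N. Pads are 19 mm wide; open, the fingers measure 117 mm over their backs; the gripper's body (75 mm by 190 mm) begins 51 mm behind the grasp point.
Start: joints at [-1.294, 0.527, 1.433, -0, 1.181, -0.178], TCP at [0.275, -0.561, 0.223] pointing down, gripper open.
Joint ranges: [-3.08, 3.08], [-0.75, 2.2], [0.22, 2.44], [-1.43, 4.57], [0, 2.65], [-2.85, 2.85]. Speed limits (rad/s): [2.79, 2.79, 3.14, 3.14, 3.14, 3.14].

## Interface

Orientations are given as a unit quaternion [x, y, z, w].
In Python, from rig import robot, optics gives the robot as it stands.
- The arm moves only by the shell command python3 -m inch 'ROWS' [FORCE]. ROWS is JSON, a list of rows, each an object of numbers: "ax", "ay", "az": the turn, a rotation vector about the tool's x, y, z in rad; "dx", "dy", "dz": the shift along the tool's x, y, z in mm; "gripper": the opening in per cent of the stroke, from 0 (shut) to 100 (fully open). In form: [{"ax": .., "ay": .., "az": .., "dx": .., "dy": .., "dz": .., "gripper": ..}, ...]. A call has 1 to 8 rows; each row shifts and turns the commanded pose from where the row before left it, along the tool's axes as they then stand; what a row does not reach is not made up. A row lasts 1/10 s, in which the tool goes at most 50 mm and 8.59 degrees, less where a joint would pass 70% of its speed; a pose out of reach is approached as far as the arm can. A call with a gripper value outside its range is refused whole. The fingers move at their own pace and stop on an object; FORCE is the grip in N (left out, the last holds). Time passes only in rows, so rows that do not move let the fingers close. It gives the time, the measured TCP pose, the force and the opening at its end, in the units of the state.
- robot.get_obs(): the state, without advancing time (a new reading comes with each control period).
- optics.camera(name): name is "scene" or "side" or "wrist"; returns a dict with "img" (384x512x3 uint8, red, green, blue), "depth" (384x512 float32, m along the optical axis (not along the pixel's ray), 0 where there is no reading), "camera_matrix" (3x3 intrinsics, pixels), "position" and "attitude" of the camera in the world. Camera axes: x right, y up, looking along -z (the intrinsics and any distortion apply to the point x, -y, -z); pixel columns grow to the right and rows downward; lengths in m; the calibration is good to about 2 mm. A picture is of the moment at which its call begins.
- robot.hand_in(): hands the job in, once; it reports no verdict.
The state is a dict: "time": time; "q": joint angles; "joint_velocities": joint speeds; "joint_torque": joint torques, N m; "position": TCP position; "tool_rot": TCP orientation; "ft_force": force on the tool from outside, world axes, zero at the start; "moment": the same for the moment, N m; "grip_width": finger opening in m.
Only numpy, scipy, OpenCV 4.12 (cv2) and the standard library are available. Lean on these libraries where they do the work, as an engineer would, in place of code of your own. Each camera call takes 0.05 s, during which the arm holds its last target.

## Task

This steel coupon must have its thickness checked before the hardness test: open the jaws of the caliper clamped in the bench stand, stand the coupon upright on the stand's plate between the jaws with its thickness (its shorter side) across them, and let go of it. Then slide the moving jaw up by the slider's body until both jaws bear flat on the coupon, keep it pressed there for a second with a light, steady measuring pressure of about 8 N without cocking the slider, and let go so that the caliper stays closed on the coupon. Leave the other things on the bench where they are.

Things in the scene. Friction and masses are not known exactly. Their poses are not given: they have to be found in the camera images.
- caliper: Steel caliper lying flat, display up, clamped in a fixed bench stand (elsewhere and at another angle every time). z up; +y along the beam towards the fixed jaw; jaws point to -x, towards the robot. Beam 16 mm wide about x = 0.011, y -0.121 to 0.104. Both jaws: x 0.002 to -0.035, z 3.3 to 6.7 mm. Highest point 12 mm above this origin, 36 mm above the bench.
- plate (a point): point on top of the stand's flat ground steel plate, under the jaws, 12 mm above the bench, 12 mm below the caliper's origin (caliper x = -0.027, y = 0.0903; axes as the caliper's): where the centre of the coupon's underside belongs once the jaws have closed. The plate is 112 x 264 mm; its front edge lies 37 mm in front (-x) of this point.
- tail_clamp (a point): top centre of the aluminium clamp block, 34 x 24 mm, that holds the tail of the beam (caliper y = -0.109), 9 mm above the caliper's origin; the only thing on the stand beside the caliper
- caliper_slider (a joint): opening of the jaws in m: 0 shut, 0.100 fully open; grows as the slider moves along the caliper's -y. The moving jaw's face lies at caliper y = 0.1028 minus this value. Starts less than 15 mm open. It stays where it is left; sliding it takes about 1.2 N of friction plus 2 N per m/s.
- slider_grip (a point): point on the slider, moving with it, to pinch it at from above across the beam (caliper x). The slider is a flat block 30 mm wide across the beam, 64 mm long (25 mm from here towards the tail, 39 mm towards the jaws), 12 mm high: 2 mm above this point, 9.5 mm below it, then 12 mm of air over the plate. The moving jaw sticks out to -x from its last 14 mm at the fixed jaw's side.
- jaw_rock (a joint): cocking of the slider and its jaw about the vertical, in rad: the play of a worn slider on its beam, held at 0 by a leaf spring of 10 N m/rad, stops at +-0.08. It turns when the slider is twisted or pushed hard to one side of the beam's centre line.
- fixed_jaw: the caliper's fixed jaw: origin at the root of its measuring face (caliper y = 0.1028), mid thickness, axes as the caliper's. The jaw runs 37 mm to -x and 13.5 mm to +y from there. Jaws and coupon are steel: once in contact, 10 N comes with less than 1 mm of further motion.
- coupon: plain steel bar coupon, nominally 25 mm thick along its own y (its true thickness, up to 1 mm more or less, is what is to be measured), 36 mm wide (its x), 60 mm high (its z, up), 0.3 to 0.5 kg; origin at the centre of its underside. Starts upright on the bench to the left of the stand, turned by up to 0.5 rad.
- ref_block: bystander: flat round steel reference block, 60 mm in diameter, 14 mm high, behind the stand; origin at the centre of its underside
- specimen_a: bystander: black round mounted specimen, 30 mm in diameter, 17 mm high, behind the stand; origin at the centre of its underside
- specimen_b: bystander: dark red round mounted specimen, 30 mm in diameter, 21 mm high; origin at the centre of its underside
- vee_anvil: bystander: V-topped anvil, 60 x 60 x 46 mm; origin at the centre of its underside
- loupe: bystander: black eye loupe like a small cup, 36 mm in diameter, 32 mm high; origin at the centre of its underside
- tweezers: bystander: steel tweezers, 122 mm long, 10 mm high, lying to the right, in front of the big hardness tester, whose base, handwheel and column stand behind and to the right of the stand (about x 0.53 and up, y -0.2 to -0.45): keep the arm clear of it; origin under their middle
There are look-alikes about, which are no part of the job. Of the things like the coupon, leave any that is purple; of the rest the smaller one is meant.

How it is judged:
By the outcome, as a careful person would: the job done as asked, in the order asked, and still so for the second after the job is handed in, with the robot touching nothing.
It also fails if it takes over 61 s, if anything falls off the work surface, if the arm or the gripper's body presses on something with over 40 N, if the wrist force passes 120 N, or if a joint passes its speed limit or range.

## Working session

There is one attempt and no reset: what is moved stays moved. The work goes in short steps, Python scripts to look and compute and a shell command to move; the robot and the scene stay as the last step left them, time stands still between calls to the robot, and variables do not carry over. Pictures are saved under pics/ and viewed, and the job is handed in when it is done.

```bash
ls -la; mkdir -p pics; cat > h.py <<'E'
import numpy as np, cv2
from rig import robot, optics
from scipy.spatial.transform import Rotation as R
def cam(n):
    c=optics.camera(n); c['R']=R.from_quat(c['attitude']).as_matrix() if np.size(c['attitude'])==4 else np.array(c['attitude']); return c
def save(c,name): cv2.imwrite('pics/'+name+'.png',c['img'][:,:,::-1])
def ray(c,u,v):
    K=np.array(c['camera_matrix']); d=np.array([(u-K[0,2])/K[0,0],-(v-K[1,2])/K[1,1],-1.0]); return np.array(c['position']),c['R']@d
def onz(c,u,v,z):
    p,d=ray(c,u,v); return p+d*(z-p[2])/d[2]
def bydepth(c,u,v):
    p,d=ray(c,u,v); return p+d*c['depth'][int(v),int(u)]
def cloud(c):
    K=np.array(c['camera_matrix']); h,w=c['depth'].shape
    u,v=np.meshgrid(np.arange(w),np.arange(h)); d=np.stack([(u-K[0,2])/K[0,0],-(v-K[1,2])/K[1,1],-np.ones_like(u)],-1)*c['depth'][...,None]
    return d@c['R'].T+np.array(c['position'])
def proj(c,P):
    q=(np.array(P)-np.array(c['position']))@c['R']; K=np.array(c['camera_matrix']); return np.stack([K[0,2]+K[0,0]*q[...,0]/-q[...,2],K[1,2]+K[1,1]*q[...,1]/q[...,2]],-1)
E
python3 - <<'E'
from h import *
import pickle
print(robot.get_obs())
for n in ['scene','side','wrist']:
    c=cam(n); save(c,n+'0'); pickle.dump(c,open(n+'0.pkl','wb')); print(n,[ (k,v) for k,v in c.items() if k not in('img','depth','R')])
E
```

```text
total 12
drwxr-xr-x  3 agent agent 4096 Dec  7 13:45 .
drwxr-xr-x 23 root  root  4096 Dec  7 13:45 ..
drwxr-xr-x  2 agent agent 4096 Dec  7 13:45 pics
{'time': 0.0, 'q': array([-1.29450511e+00,  5.28448971e-01,  1.43394713e+00, -9.42473790e-07,
        1.18139787e+00, -1.78496077e-01]), 'joint_velocities': array([ 0.00078458,  0.0011739 ,  0.00209748,  0.000469  , -0.00018114,
        0.0005396 ]), 'joint_torque': array([-7.70662245e-04, -4.40053654e+01, -1.76591706e+01,  6.31835335e-02,
        5.81997342e-02, -1.62989122e-04]), 'position': array([ 0.27436279, -0.56071645,  0.22156795]), 'tool_rot': array([ 9.74256646e-01,  2.25439073e-01, -5.42334848e-05, -1.09932494e-03]), 'ft_force': array([ 0.48504041, -0.73298022, -0.17379605]), 'moment': array([ 0.02603655,  0.05796894, -0.0238173 ]), 'grip_width': 0.0870565501860524}
scene [('camera_matrix', array([[351.87054952,   0.        , 254.80649878],
       [  0.        , 351.87054952, 192.49415722],
       [  0.        ,   0.        ,   1.        ]])), ('position', array([-0.15102464,  0.51763313,  0.54028407])), ('attitude', array([-0.2436839 ,  0.44415874,  0.75744947, -0.41183913]))]
side [('camera_matrix', array([[418.47639155,   0.        , 258.5085768 ],
       [  0.        , 418.47639155, 193.15265682],
       [  0.        ,   0.        ,   1.        ]])), ('position', array([0.03391754, 0.88064249, 0.63040082])), ('attitude', array([-0.13513872,  0.4747176 ,  0.83093899, -0.25675109]))]
wrist [('camera_matrix', array([[334.88922846,   0.        , 257.00980234],
       [  0.        , 334.88922846, 189.55440151],
       [  0.        ,   0.        ,   1.        ]])), ('position', array([ 0.34914402, -0.52534456,  0.38303386])), ('attitude', array([-0.12891835,  0.08035987, -0.52326811,  0.83851824]))]
```

View pics/scene0.png

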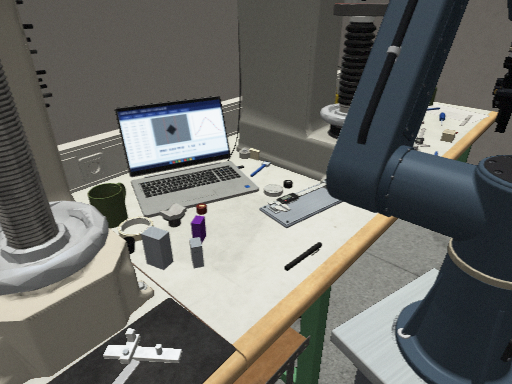

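View pics/side0.png

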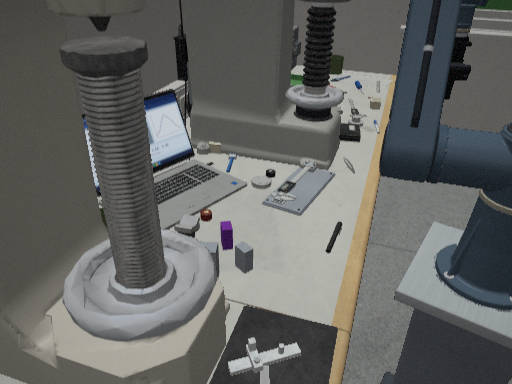

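View pics/wrist0.png

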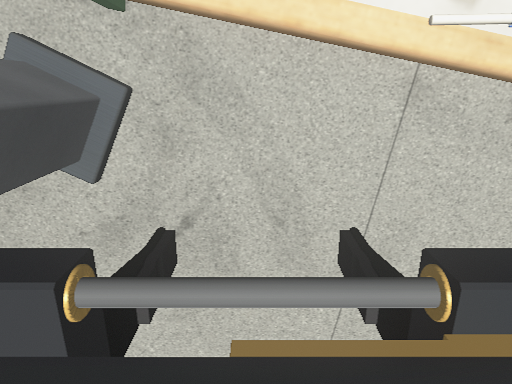

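```bash
python3 - <<'E'
from h import *
import pickle
s=pickle.load(open('scene0.pkl','rb')); d=pickle.load(open('side0.pkl','rb'))
for c,pts in ((s,[(196,243),(197,258),(157,232),(157,255),(199,228),(202,208),(173,213),(288,183),(273,190),(300,205),(295,198),(262,209),(285,221)]),(d,[(244,247),(244,262),(210,255),(227,235),(206,214),(300,188),(280,197),(270,173),(261,182),(268,203),(299,211),(309,162),(334,170)])):
    for u,v in pts: print(u,v,bydepth(c,u,v).round(3),onz(c,u,v,0).round(3))
    print()
for n,c,(x,y,w,h) in(('s',s,(120,160,240,130)),('d',d,(160,120,220,160))):
    im=c['img'][y:y+h,x:x+w,::-1]; k=3; im=cv2.resize(im,None,fx=k,fy=k,interpolation=cv2.INTER_CUBIC); cv2.imwrite(f'pics/z{n}.png',im)
E
```

```text
196 243 [0.452 0.287 0.06 ] [0.527 0.258 0.   ]
197 258 [0.442 0.292 0.026] [0.472 0.281 0.   ]
157 232 [0.503 0.355 0.086] [0.626 0.325 0.   ]
157 255 [0.485 0.368 0.039] [0.535 0.356 0.   ]
199 228 [0.519 0.25  0.047] [0.583 0.224 0.   ]
202 208 [0.641 0.186 0.02 ] [0.671 0.173 0.   ]
173 213 [0.632 0.273 0.038] [0.692 0.255 0.   ]
288 183 [ 0.632 -0.112  0.018] [ 0.659 -0.134  0.   ]
273 190 [ 0.624 -0.047  0.016] [ 0.647 -0.064  0.   ]
300 205 [ 0.514 -0.065  0.011] [ 0.528 -0.077  0.   ]
295 198 [ 0.527 -0.056  0.031] [ 0.568 -0.091  0.   ]
262 209 [0.559 0.037 0.009] [0.571 0.029 0.   ]
285 221 [0.472 0.021 0.01 ] [0.484 0.011 0.   ]

244 247 [0.034 0.881 0.63 ] [0.498 0.227 0.   ]
244 262 [0.443 0.304 0.033] [0.465 0.272 0.   ]
210 255 [0.386 0.48  0.197] [0.545 0.298 0.   ]
227 235 [0.524 0.258 0.043] [0.56  0.212 0.   ]
206 214 [0.645 0.192 0.019] [0.664 0.17  0.   ]
300 188 [ 0.517 -0.085  0.011] [ 0.525 -0.102  0.   ]
280 197 [ 0.538 -0.007  0.01 ] [ 0.547 -0.022  0.   ]
270 173 [ 0.632 -0.101  0.018] [ 0.65 -0.13  0.  ]
261 182 [ 0.63  -0.047  0.011] [ 0.641 -0.064  0.   ]
268 203 [0.55  0.039 0.01 ] [0.558 0.026 0.   ]
299 211 [0.459 0.024 0.01 ] [0.466 0.011 0.   ]
309 162 [ 0.56  -0.222  0.028] [ 0.585 -0.274  0.   ]
334 170 [0.034 0.881 0.63 ] [ 0.491 -0.27   0.   ]
```

View pics/zs.png

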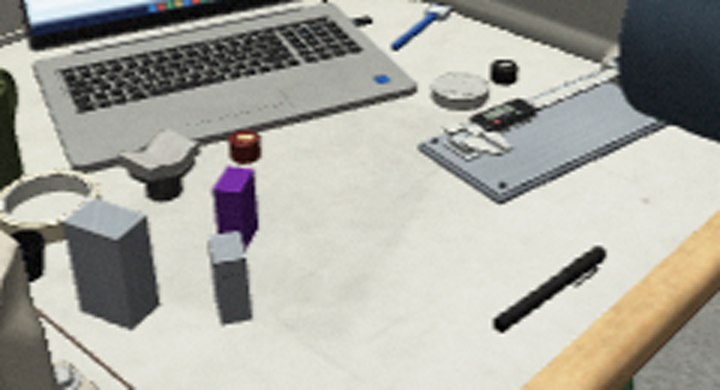

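View pics/zd.png

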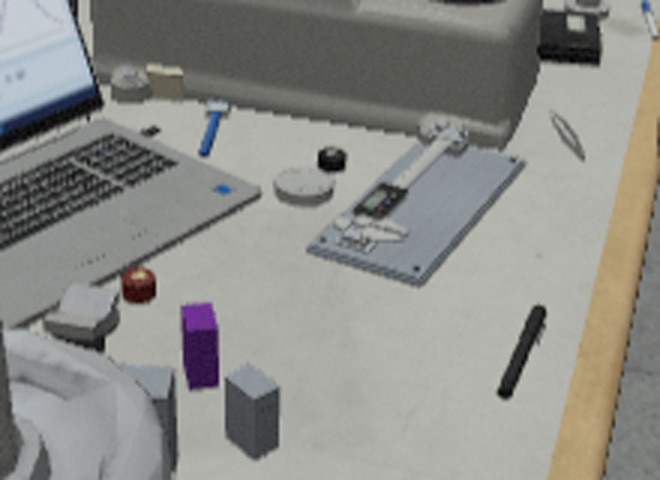

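```bash
python3 - <<'E'
from h import *
import pickle
s=pickle.load(open('scene0.pkl','rb')); d=pickle.load(open('side0.pkl','rb')); w=pickle.load(open('wrist0.pkl','rb'))
a=onz(d,262.7,202.7,.012);b=onz(d,300,215,.012);e=onz(d,334.7,173.3,.012)
print(a,b,e,np.arctan2(*(b-e)[1::-1]), np.hypot(*(b-e)[:2]),np.hypot(*(b-a)[:2]))
print(onz(s,120+418/3,160+150/3,.012),onz(s,120+502/3,160+200/3,.012))
o=robot.get_obs(); Rt=R.from_quat(o['tool_rot']).as_matrix()
print('cam in tool', Rt.T@(w['position']-o['position'])); print('view dir tool',Rt.T@(-w['R'][:,2]),'right',Rt.T@w['R'][:,0])
# LCD / slider, jaws
for n,c in(('s',s),('d',d)):
    P=cloud(c); m=(P[...,2]>.0385)
E
```

```text
[0.56058884 0.04910248 0.012     ] [0.44604375 0.04289825 0.012     ] [ 0.47090135 -0.22850627  0.012     ] 1.6621302856402214 0.27254048527662406 0.11471299183004592
[0.55419414 0.04961302 0.012     ] [0.44516433 0.03356493 0.012     ]
cam in tool [ 0.08280258  0.000597   -0.16121783]
view dir tool [-0.30056472  0.00173877  0.95375984] right [ 2.07733180e-04  9.99998434e-01 -1.75760126e-03]
```

```bash
cat >> h.py <<'E'
def totool(target,o=None):
    o=o or robot.get_obs(); Rt=R.from_quat(o['tool_rot']).as_matrix(); return (Rt.T@(np.array(target)-o['position'])*1000).round(1)
def yaw(o=None):
    o=o or robot.get_obs(); Rt=R.from_quat(o['tool_rot']).as_matrix(); return np.arctan2(Rt[1,0],Rt[0,0]), Rt[:,2]
E
python3 -c "
from h import *
print(totool([.49,-.1,.2]),yaw())"
```

```text
[ 396.1 -319.3   22.4] (np.float64(0.4547959178203491), array([-4.56562980e-04,  1.56488664e-03, -9.99998671e-01]))
```

```bash
python3 -m inch '[{"dx":20,"dy":-16,"dz":1},{"dx":38,"dy":-30,"dz":3},{"dx":38,"dy":-30,"dz":3},{"dx":38,"dy":-30,"dz":3},{"dx":38,"dy":-30,"dz":3},{"dx":38,"dy":-30,"dz":3},{"dx":38,"dy":-30,"dz":3},{"dx":38,"dy":-30,"dz":3}]'; python3 -m inch '[{"dx":38,"dy":-30},{"dx":38,"dy":-30},{"dx":34,"dy":-33},{"az":-0.1},{"az":-0.14},{"az":-0.14},{"az":-0.14},{"az":-0.14}]';python3 -m inch '[{"az":-0.14},{"az":-0.14},{"az":-0.14},{"az":-0.12},{}]'
python3 - <<'E'
from h import *
import pickle
print(robot.get_obs()['q'],yaw(),robot.get_obs()['position'])
c=cam('wrist'); save(c,'wrist1'); pickle.dump(c,open('wrist1.pkl','wb'))
E
```

```text
[-1.29450058e+00  5.28268855e-01  1.43358345e+00 -1.33553359e-05
  1.18137044e+00 -1.78495315e-01] (np.float64(0.4547959178203491), array([-4.56562980e-04,  1.56488664e-03, -9.99998671e-01])) [ 0.27442241 -0.56092938  0.22179425]invalid input
invalid input
invalid input
```

View pics/wrist1.png

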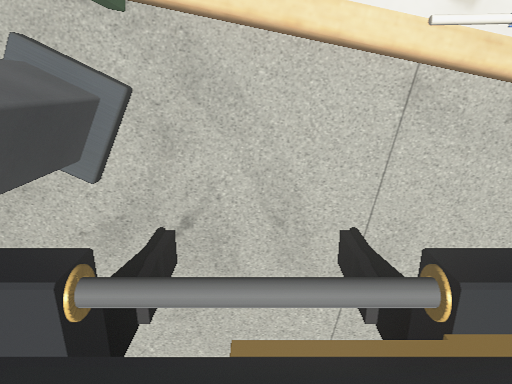

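Rows probably need all seven keys.

```bash
python3 -m inch '[{"ax":0,"ay":0,"az":0,"dx":20,"dy":-16,"dz":1,"gripper":100},{"ax":0,"ay":0,"az":0,"dx":38,"dy":-30,"dz":3,"gripper":100},{"ax":0,"ay":0,"az":0,"dx":38,"dy":-30,"dz":3,"gripper":100},{"ax":0,"ay":0,"az":0,"dx":38,"dy":-30,"dz":3,"gripper":100},{"ax":0,"ay":0,"az":0,"dx":38,"dy":-30,"dz":3,"gripper":100},{"ax":0,"ay":0,"az":0,"dx":38,"dy":-30,"dz":3,"gripper":100},{"ax":0,"ay":0,"az":0,"dx":38,"dy":-30,"dz":3,"gripper":100},{"ax":0,"ay":0,"az":0,"dx":38,"dy":-30,"dz":3,"gripper":100}]'
```

```text
time: 1.0
position: [0.4328, -0.231, 0.2005]
tool_rot: [0.974, 0.225, 0.0, 0.0]
ft_force: [1.9, -0.6, 0.5]
grip_width: 0.0872
```

```bash
python3 -m inch '[{"ax":0,"ay":0,"az":0,"dx":38,"dy":-30,"dz":0,"gripper":100},{"ax":0,"ay":0,"az":0,"dx":38,"dy":-30,"dz":0,"gripper":100},{"ax":0,"ay":0,"az":0,"dx":30,"dy":-25,"dz":0,"gripper":100},{"ax":0,"ay":0,"az":-0.1,"dx":0,"dy":0,"dz":0,"gripper":100},{"ax":0,"ay":0,"az":-0.14,"dx":0,"dy":0,"dz":0,"gripper":100},{"ax":0,"ay":0,"az":-0.14,"dx":0,"dy":0,"dz":0,"gripper":100},{"ax":0,"ay":0,"az":-0.14,"dx":0,"dy":0,"dz":0,"gripper":100},{"ax":0,"ay":0,"az":-0.14,"dx":0,"dy":0,"dz":0,"gripper":100}]'; python3 -m inch '[{"ax":0,"ay":0,"az":-0.14,"dx":0,"dy":0,"dz":0,"gripper":100},{"ax":0,"ay":0,"az":-0.14,"dx":0,"dy":0,"dz":0,"gripper":100},{"ax":0,"ay":0,"az":-0.14,"dx":0,"dy":0,"dz":0,"gripper":100},{"ax":0,"ay":0,"az":-0.12,"dx":0,"dy":0,"dz":0,"gripper":100},{"ax":0,"ay":0,"az":0,"dx":0,"dy":0,"dz":0,"gripper":100}]'
python3 - <<'E'
from h import *
import pickle
print(robot.get_obs()['q'],yaw(),robot.get_obs()['position'])
c=cam('wrist'); save(c,'wrist2'); pickle.dump(c,open('wrist2.pkl','wb'))
E
```

```text
time: 1.8
position: [0.49, -0.1096, 0.2005]
tool_rot: [0.847, 0.532, -0.0, -0.0]
ft_force: [0.8, 0.2, -1.3]
grip_width: 0.0873
time: 2.3
position: [0.49, -0.1098, 0.2005]
tool_rot: [0.677, 0.736, -0.0, -0.0]
ft_force: [-0.5, 0.4, -0.4]
grip_width: 0.087
[-4.43326963e-01  3.94348016e-01  1.76036161e+00 -2.99825294e-05
  9.87141749e-01 -5.27081978e-01] (np.float64(1.654567855031303), array([-2.44444827e-04,  8.83784511e-05, -9.99999966e-01])) [ 0.48999893 -0.10980632  0.20047094]
```

View pics/wrist2.png

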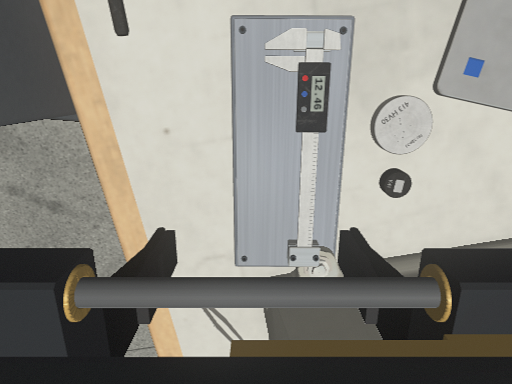

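```bash
python3 - <<'E'
from h import *
import pickle
c=pickle.load(open('wrist2.pkl','rb'))
im=c['img'][10:150,225:365,::-1]; cv2.imwrite('pics/z2a.png',cv2.resize(im,None,fx=4,fy=4,interpolation=cv2.INTER_CUBIC))
im=c['img'][130:270,225:365,::-1]; cv2.imwrite('pics/z2b.png',cv2.resize(im,None,fx=4,fy=4,interpolation=cv2.INTER_CUBIC))
P=cloud(c)
for v in (100,130,160,200,230):
    r=[]
    for u in range(225,365):
        r.append(int(round(P[v,u,2]*1000)))
    print(v,r)
E
```

```text
100 [-2, -1, 0, -1, -1, -1, -2, 6, 7, 7, 7, 10, 10, 9, 11, 11, 10, 12, 10, 12, 11, 12, 10, 11, 11, 11, 11, 11, 11, 11, 9, 10, 12, 11, 12, 11, 11, 11, 10, 10, 13, 11, 11, 12, 10, 11, 10, 12, 12, 13, 10, 11, 10, 11, 11, 11, 10, 12, 12, 10, 11, 11, 10, 11, 11, 11, 12, 12, 12, 11, 11, 11, 34, 36, 35, 35, 35, 36, 35, 35, 35, 34, 35, 35, 33, 34, 34, 36, 36, 35, 35, 34, 34, 35, 34, 35, 36, 35, 34, 34, 35, 34, 34, 35, 12, 9, 12, 11, 11, 12, 11, 11, 11, 11, 12, 11, 12, 12, 12, 12, 10, 8, 8, 5, 1, -1, -1, -1, -2, -2, 0, 0, -1, 0, -1, -1, 0, 362, -1, -1]
130 [-1, -1, -1, -1, 0, -2, -1, -1, 8, 9, 7, 10, 11, 13, 11, 11, 12, 10, 12, 11, 11, 11, 11, 12, 13, 9, 11, 12, 11, 11, 11, 10, 12, 10, 12, 11, 11, 11, 11, 13, 11, 13, 11, 12, 11, 11, 12, 10, 13, 10, 12, 12, 12, 10, 10, 12, 11, 12, 12, 10, 13, 10, 10, 11, 11, 11, 12, 11, 12, 11, 11, 34, 35, 35, 35, 34, 36, 35, 35, 33, 35, 36, 36, 35, 35, 35, 35, 35, 35, 35, 34, 35, 34, 35, 35, 35, 35, 34, 36, 35, 35, 35, 10, 10, 11, 11, 11, 11, 11, 12, 10, 10, 11, 362, 11, 12, 11, 11, 10, 8, 8, -1, -1, -1, 0, -1, -1, -1, -2, 0, -2, -2, 0, -2, 0, -1, 0, -1, 0, -
[... 970 characters left out ...]
 13, 12, 13, 9, 11, 11, 12, 8, 8, -1, -2, -2, -1, 1, 0, -1, 0, -1, -1, 0, 0, 1, -1, 0, -1, -1, 0, 1, -1, -2, -2, -1, 0, 0]
230 [-1, -1, 362, 0, 0, -1, -1, 0, 0, -1, 8, 8, 10, 13, 11, 13, 11, 11, 12, 11, 11, 12, 11, 12, 12, 11, 12, 12, 11, 11, 11, 12, 11, 10, 12, 10, 10, 10, 11, 12, 12, 13, 12, 12, 12, 12, 11, 11, 11, 10, 10, 12, 12, 12, 12, 13, 11, 13, 12, 12, 11, 10, 12, 13, 10, 11, 11, 11, 11, 12, 12, 12, 11, 29, 30, 30, 30, 30, 29, 30, 30, 29, 30, 31, 31, 30, 30, 31, 11, 11, 11, 11, 11, 11, 11, 11, 11, 11, 11, 362, 12, 12, 10, 12, 12, 11, 10, 11, 11, 11, 12, 8, 10, -1, 0, 200, 200, 201, 200, 201, 200, 200, 199, 200, 199, 202, 203, 205, 204, 204, 203, 204, 203, 202, 204, -1, -1, -1, -1, 1]
```

View pics/z2a.png

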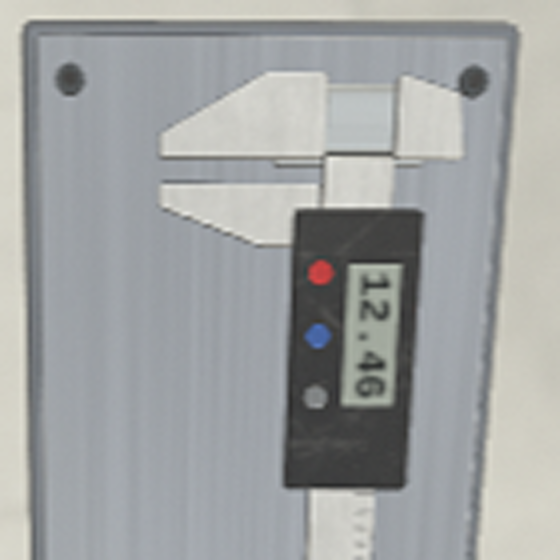

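View pics/z2b.png

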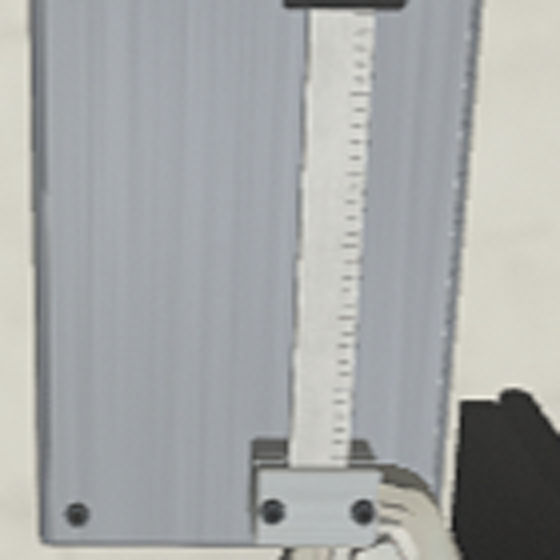

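```bash
cat > meas.py <<'E'
from h import *
import pickle,sys
c=pickle.load(open('wrist2.pkl','rb')); P=cloud(c); Z=P[...,2]
# beam edges
L=[];Rr=[]
for v in range(140,236):
    m=np.where((Z[v,280:345]>.022)&(Z[v,280:345]<.04))[0]+280
    L.append(onz(c,m.min()-.5,v,.031)[:2]);Rr.append(onz(c,m.max()+.5,v,.031)[:2])
def fit(a):
    a=np.array(a); q=cv2.fitLine(a.astype(np.float32),cv2.DIST_HUBER,0,1e-4,1e-4).ravel(); s=np.sign(q[1]); return np.arctan2(q[1]*s,q[0]*s),q[2:]
bl,br=fit(L),fit(Rr); print('beam',bl,br)
# plate edges, top z=.012
L2=[];R2=[]
for v in range(60,230):
    m=np.where((Z[v,225:365]>.0095)&(Z[v,225:365]<.04))[0]+225
    L2.append(onz(c,m.min()-.5,v,.012)[:2]); R2.append(onz(c,m.max()+.5,v,.012)[:2])
print('plate',fit(L2),fit(R2))
# slider sides
L3=[];R3=[]
for v in range(66,130):
    m=np.where((Z[v,280:345]>.0325)&(Z[v,280:345]<.04))[0]+280
    L3.append(onz(c,m.min()-.5,v,.036)[:2]); R3.append(onz(c,m.max()+.5,v,.036)[:2])
sl,sr=fit(L3),fit(R3); print('slider',sl,sr)
g=lambda zx,zy:(225+(zx+.5)/4-.5,10+(zy+.5)/4-.5)
yw=(bl[0]+br[0])/2
ey=np.array([np.cos(yw),np.sin(yw)]); ex=np.array([ey[1],-ey[0]])
print('yaw y',yw,'width',(br[1]-bl[1])@ex,(sr[1]-sl[1])@ex,'slider-beam centre off',((sr[1]+sl[1])/2-(br[1]+bl[1])/2)@ex)
for n,zx,zy in(('fix tip',160,157),('fix root',322,158),('mov tip',162,183),('mov root',320,184),('slid front',360,209),('slid back',345,489)):
    p=onz(c,*g(zx,zy),.0307 if n[0] in'fm' else .036); print(n,p[:2]@ex,p[:2]@ey,p)
p=onz(c,*g(200,157),.0307)[:2]
xc=((br[1]+bl[1])/2)@ex-.011; yf=np.mean([onz(c,*g(200,157),.0307)[:2]@ey,onz(c,*g(300,158),.0307)[:2]@ey])
O=ex*xc+ey*(yf-.1028); print('caliper origin',O,'plate pt',O+ex*-.027+ey*.0903)
print('tail clamp',O+ex*.011-ey*.109, 'seen', onz(c,*g(318,505-0),.033))
E
python3 meas.py
```

```text
beam (np.float32(1.649435), array([ 0.5358808 , -0.12726957], dtype=float32)) (np.float32(1.6507976), array([ 0.55209166, -0.12578805], dtype=float32))
plate (np.float32(1.6518474), array([ 0.46580854, -0.08520702], dtype=float32)) (np.float32(1.6513345), array([ 0.5778541 , -0.08712125], dtype=float32))
slider (np.float32(1.6550592), array([ 0.52130353, -0.03260229], dtype=float32)) (np.float32(1.6506705), array([ 0.5514683 , -0.03500019], dtype=float32))
yaw y 1.6501163 width 0.016277276 0.029879931 slider-beam centre off -0.00022897124
fix tip 0.48641248848057944 -0.035855084482839104 [0.48772417 0.00279944 0.0307    ]
fix root 0.5234936836146703 -0.03589419423569255 [0.52469188 0.00569866 0.0307    ]
mov tip 0.4869365757407339 -0.041391068895371565 [ 0.48868527 -0.00267761  0.0307    ]
mov root 0.5232996493365453 -0.041435736738338794 [5.24937549e-01 1.59161598e-04 3.07000000e-02]
slid front 0.5319584317481869 -0.047085648288921506 [ 0.53401679 -0.00478689  0.036     ]
slid back 0.5319188815689627 -0.11048800101725602 [ 0.53900117 -0.06799303  0.036     ]
caliper origin [ 0.53059856 -0.09692684] plate pt [ 0.49652837 -0.00905015]
tail clamp [ 0.55020079 -0.20471251] seen [ 0.53343674 -0.0727876   0.033     ]
```

```bash
cat >> meas.py <<'E'
xb=((br[1]+bl[1])/2+(sr[1]+sl[1])/2)@ex/2
G=ex*xb+ey*-.0855
print('grip',G,'xb',xb,'Ox',O@ex,'Oy',O@ey)
print('to grip', totool([G[0],G[1],.06]),yaw())
E
python3 meas.py | tail -2
```

```text
grip [ 0.53723717 -0.04306642] xb 0.5321356 Ox 0.5212500734031259 Oy -0.13866503898481752
to grip [ 62.7  52.5 140.5] (np.float64(1.6523103462197992), array([-8.84204221e-05,  6.43299076e-05, -9.99999994e-01]))
```

```bash
python3 -m inch '[{"ax":0,"ay":0,"az":0.003,"dx":16,"dy":13,"dz":30,"gripper":100},{"ax":0,"ay":0,"az":0,"dx":16,"dy":13,"dz":30,"gripper":100},{"ax":0,"ay":0,"az":0,"dx":16,"dy":13,"dz":30,"gripper":100},{"ax":0,"ay":0,"az":0,"dx":15,"dy":13.5,"dz":30,"gripper":100},{"ax":0,"ay":0,"az":0,"dx":0,"dy":0,"dz":0,"gripper":100}]'
python3 - <<'E'
from h import *
import pickle
c=cam('wrist'); save(c,'wrist3'); pickle.dump(c,open('wrist3.pkl','wb'))
o=robot.get_obs();print(o['q'],yaw(),o['position'],o['ft_force'],o['moment'])
E
```

```text
time: 2.85
position: [0.5358, -0.0406, 0.077]
tool_rot: [0.678, 0.735, -0.001, -0.003]
ft_force: [-0.1, -0.3, 0.0]
grip_width: 0.0867
[-2.85445903e-01  6.29285724e-01  1.76761986e+00 -2.04491781e-04
  7.49270358e-01 -3.66575254e-01] (np.float64(1.6520724471170491), array([-0.00443703,  0.00115694, -0.99998949])) [ 0.53620121 -0.04171697  0.07876135] [-0.65511895  0.13047657 -0.49404669] [-0.03980518 -0.11700227  0.03698716]
```

View pics/wrist3.png

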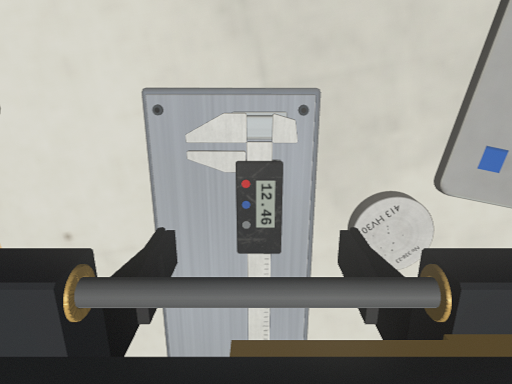

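```bash
python3 - <<'E'
from h import *
import pickle
c=cam('wrist'); save(c,'wrist3b'); pickle.dump(c,open('wrist3b.pkl','wb'))
o=robot.get_obs(); print(o['position'],yaw())
P=cloud(c);Z=P[...,2]
print('bench',np.median(Z[20:70,150:350]),'plate',np.median(Z[200:230,185:230]),'slider top',np.median(Z[180:240,242:275]))
Rt=R.from_quat(o['tool_rot']).as_matrix()
L=[];Q=[]
for v in range(168,248):
    m=np.where((Z[v,215:310]>.031)&(Z[v,215:310]<.045))[0]+215
    L.append(onz(c,m.min()-.5,v,.036)[:2]);Q.append(onz(c,m.max()+.5,v,.036)[:2])
for a in (L,Q):
    q=cv2.fitLine(np.array(a,np.float32),cv2.DIST_HUBER,0,1e-4,1e-4).ravel(); s=np.sign(q[1]);print(np.arctan2(q[1]*s,q[0]*s),q[2:])
    t=(np.array([*q[2:],.036])-o['position'])@Rt; print('tool',t)
m=(Z>.031)&(Z<.045); m[:,:230]=0; m[:,290:]=0; 
rows=np.where(m[:,250:268].sum(1)>14)[0]; print(rows.min(),rows.max())
for v in(rows.min(),rows.max()): print((onz(c,259,v,.036)-o['position'])@Rt)
E
```

```text
[ 0.53691082 -0.04257469  0.08015858] (np.float64(1.6515045100835712), array([-1.66348727e-03,  2.30865588e-04, -9.99998590e-01]))
bench -0.0008829694736694066 plate 0.011357748514985874 slider top 0.03508757916664086
1.6509575 [ 0.5222345  -0.03787987]
tool [ 0.00584666 -0.01417763  0.04418402]
1.6469136 [ 0.5518111 -0.0360863]
tool [0.00524992 0.01544726 0.04413523]
158 249
[0.03901795 0.00071872 0.04417168]
[-0.02374041  0.00087833  0.04414856]
```

```bash
python3 -m inch '[{"ax":0,"ay":0,"az":0,"dx":0,"dy":0.6,"dz":20,"gripper":100},{"ax":0,"ay":0,"az":0,"dx":0,"dy":0,"dz":20,"gripper":80},{"ax":0,"ay":0,"az":0,"dx":0,"dy":0,"dz":16,"gripper":55},{"ax":0,"ay":0,"az":0,"dx":0,"dy":0,"dz":5,"gripper":45},{"ax":0,"ay":0,"az":0,"dx":0,"dy":0,"dz":0,"gripper":40},{"ax":0,"ay":0,"az":0,"dx":0,"dy":0,"dz":0,"gripper":20},{"ax":0,"ay":0,"az":0,"dx":0,"dy":0,"dz":0,"gripper":20},{"ax":0,"ay":0,"az":0,"dx":0,"dy":0,"dz":0,"gripper":20}]' 8; python3 -c "
from h import *
o=robot.get_obs();print(o['position'],o['ft_force'],o['moment'],o['grip_width'])"
```

```text
time: 3.75
position: [0.5384, -0.0429, 0.0205]
tool_rot: [0.678, 0.735, 0.0, 0.001]
ft_force: [-0.1, -0.0, -0.3]
grip_width: 0.0391
[ 0.53843013 -0.04291784  0.02045207] [-0.07605439 -0.00099866 -0.25731622] [-0.02430929 -0.08392459 -0.00322625] 0.0391440018924547
```

```bash
python3 -m inch '[{"ax":0,"ay":0,"az":0,"dx":0,"dy":0,"dz":0,"gripper":20},{"ax":0,"ay":0,"az":0,"dx":0,"dy":0,"dz":0,"gripper":20},{"ax":0,"ay":0,"az":0,"dx":0,"dy":0,"dz":0,"gripper":20},{"ax":0,"ay":0,"az":0,"dx":0,"dy":0,"dz":0,"gripper":20}]' 8; python3 -c "
from h import *
o=robot.get_obs();print(o['position'],o['ft_force'],o['moment'],o['grip_width'],yaw())"
```

```text
time: 4.15
position: [0.537, -0.0426, 0.0199]
tool_rot: [0.678, 0.735, -0.0, -0.001]
ft_force: [-2.7, -1.3, 5.7]
grip_width: 0.0298
[ 0.53702113 -0.04262025  0.01993979] [-2.74363752 -1.33449362  5.71442301] [-0.14514844  0.45607309  0.03623364] 0.029814004263134648 (np.float64(1.6521151869622726), array([-1.63824466e-03,  1.63451175e-04, -9.99998645e-01]))
```

```bash
python3 -m inch '[{"ax":0,"ay":0,"az":0,"dx":-3,"dy":-0.5,"dz":-0.3,"gripper":20},{"ax":0,"ay":0,"az":0,"dx":-6,"dy":0,"dz":0,"gripper":20},{"ax":0,"ay":0,"az":0,"dx":-8,"dy":0,"dz":0,"gripper":20},{"ax":0,"ay":0,"az":0,"dx":-8,"dy":0,"dz":0,"gripper":20},{"ax":0,"ay":0,"az":0,"dx":-8,"dy":0,"dz":0,"gripper":20},{"ax":0,"ay":0,"az":0,"dx":-6,"dy":0,"dz":0,"gripper":20},{"ax":0,"ay":0,"az":0,"dx":-3,"dy":0,"dz":0,"gripper":20},{"ax":0,"ay":0,"az":0,"dx":0,"dy":0,"dz":0,"gripper":20}]'; python3 - <<'E'
from h import *
o=robot.get_obs();print(o['position'],o['ft_force'],o['moment'],o['grip_width'],yaw())
c=cam('wrist'); save(c,'wrist4')
E
```

```text
time: 4.95
position: [0.5405, -0.0862, 0.0199]
tool_rot: [0.678, 0.735, -0.0, -0.0]
ft_force: [-2.9, -1.0, 4.9]
grip_width: 0.0299
[ 0.54051965 -0.08616937  0.01994457] [-2.94688266 -1.02453756  4.88956028] [-0.26666694  0.48059673 -0.0277207 ] 0.029903933633484477 (np.float64(1.6512532137356684), array([-6.64012611e-04, -6.35742633e-04, -9.99999577e-01]))
```

View pics/wrist4.png

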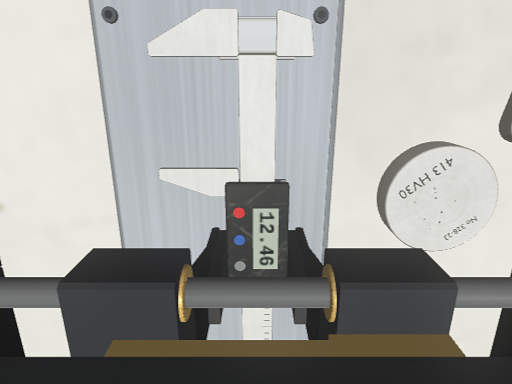

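```bash
python3 -m inch '[{"ax":0,"ay":0,"az":0,"dx":0,"dy":0,"dz":0,"gripper":50},{"ax":0,"ay":0,"az":0,"dx":0,"dy":0,"dz":0,"gripper":60},{"ax":0,"ay":0,"az":0,"dx":0,"dy":0,"dz":-5,"gripper":100},{"ax":0,"ay":0,"az":0,"dx":0,"dy":0,"dz":-25,"gripper":100},{"ax":0,"ay":0,"az":0,"dx":0,"dy":0,"dz":-40,"gripper":100},{"ax":0,"ay":0,"az":0,"dx":20,"dy":-5,"dz":-40,"gripper":100},{"ax":0,"ay":0,"az":0,"dx":30,"dy":-10,"dz":-35,"gripper":100},{"ax":0,"ay":0,"az":0,"dx":40,"dy":-10,"dz":-25,"gripper":100}]'; python3 -m inch '[{"ax":0,"ay":0,"az":0,"dx":45,"dy":-10,"dz":-10,"gripper":100},{"ax":0,"ay":0,"az":0,"dx":45,"dy":-10,"dz":0,"gripper":100},{"ax":0,"ay":0,"az":0,"dx":45,"dy":-10,"dz":0,"gripper":100},{"ax":0,"ay":0,"az":0,"dx":35,"dy":-5,"dz":0,"gripper":100},{"ax":0,"ay":0,"az":0,"dx":0,"dy":0,"dz":0,"gripper":100}]'; python3 - <<'E'
from h import *
import pickle
c=cam('wrist'); save(c,'wrist5'); pickle.dump(c,open('wrist5.pkl','wb'))
o=robot.get_obs();print(o['position'],o['ft_force'],o['q'],o['grip_width'],yaw())
E
```

```text
time: 5.8
position: [0.5101, 0.0026, 0.1926]
tool_rot: [0.679, 0.734, 0.001, 0.002]
ft_force: [0.4, -0.0, -0.1]
grip_width: 0.0837
time: 6.3
position: [0.4584, 0.1732, 0.2003]
tool_rot: [0.676, 0.737, 0.001, -0.0]
ft_force: [0.0, 0.0, -0.0]
grip_width: 0.087
[0.45939365 0.17144624 0.20019394] [-0.86251102 -0.0239438  -0.49594815] [ 1.28909680e-01  3.79342723e-01  1.78914284e+00 -1.29649285e-04
  9.72146932e-01  4.33723361e-02] 0.08699434866594338 (np.float64(1.6564066488761375), array([ 9.65968505e-04,  1.72180149e-05, -9.99999533e-01]))
```

View pics/wrist5.png

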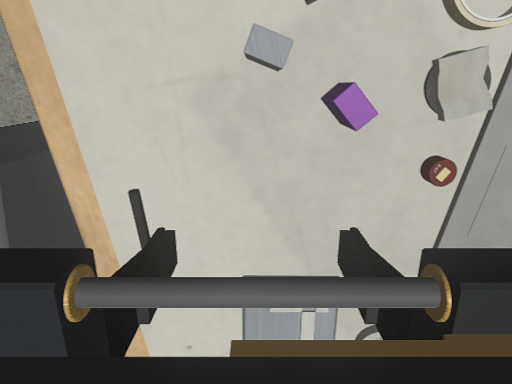

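```bash
cat > coup.py <<'E'
from h import *
import pickle
def coupon(c,box,zt=.06):
    P=cloud(c);Z=P[...,2]; m=np.zeros(Z.shape,np.uint8); u0,v0,u1,v1=box
    m[v0:v1,u0:u1]=((Z[v0:v1,u0:u1]>zt-.006)&(Z[v0:v1,u0:u1]<zt+.008)).astype(np.uint8)
    m=cv2.morphologyEx(m,cv2.MORPH_OPEN,np.ones((3,3),np.uint8))
    cs,_=cv2.findContours(m,cv2.RETR_EXTERNAL,cv2.CHAIN_APPROX_NONE); k=max(cs,key=cv2.contourArea)
    w=np.array([onz(c,u,v,zt)[:2] for u,v in k[:,0]])
    r=cv2.minAreaRect((w*1000).astype(np.float32)); print('top z',np.median(Z[m>0]),'rect',r); print(cv2.boxPoints(r))
    return r
E
python3 - <<'E'
from coup import *
c=pickle.load(open('wrist5.pkl','rb'))
r=coupon(c,(225,10,310,85))
im=c['img'][5:85,225:305,::-1]; cv2.imwrite('pics/z5.png',cv2.resize(im,None,fx=6,fy=6,interpolation=cv2.INTER_CUBIC))
E
```

```text
top z 0.05901205686031627 rect ((458.22119140625, 286.0357971191406), (24.47165298461914, 35.71614456176758), 73.53289794921875)
[[437.6272  279.36398]
 [471.87836 269.23972]
 [478.8152  292.7076 ]
 [444.56403 302.83188]]
```

View pics/z5.png

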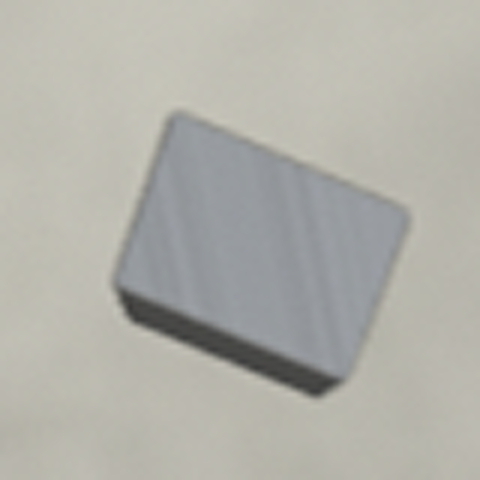

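```bash
python3 - <<'E'
from coup import *
c=pickle.load(open('wrist5.pkl','rb'))
coupon(c,(315,75,385,140),.055)
P=cloud(c); print(P[105,350], P[95,335])
s=pickle.load(open('scene0.pkl','rb')); P=cloud(s); Q=P[225:270,140:175].reshape(-1,3); Q=Q[Q[:,2]>.05]; print('big',Q.min(0),Q.max(0))
print(totool([.4582,.2860,.11]))
d=R.from_euler('z',1.2834).as_matrix(); tx=d[:,0];ty=-d[:,1]
for s_ in (1,-1): 
  for e in(27,44): print([ (np.array([.4582,.286])+ty[:2]*s_*e/1000+tx[:2]*k*.0095).round(3) for k in(-1,1)])
E
```

```text
top z 0.059075274287999524 rect ((539.2545166015625, 243.80125427246094), (25.786775588989258, 37.96822738647461), 46.00312423706055)
[[516.6418  247.71277]
 [543.95526 221.33932]
 [561.86725 239.88974]
 [534.5538  266.26318]]
[0.5343097  0.24447842 0.05933467] [0.52182032 0.25160587 0.05077404]
big [-0.15102464  0.33333198  0.05056332] [0.53244313 0.51763313 0.54028407]
[114.2   8.5  90.2]
[array([0.481, 0.269]), array([0.487, 0.287])]
[array([0.498, 0.264]), array([0.503, 0.283])]
[array([0.43 , 0.285]), array([0.435, 0.303])]
[array([0.413, 0.289]), array([0.419, 0.308])]
```

```bash
python3 -m inch '[{"ax":0,"ay":0,"az":0,"dx":28,"dy":2,"dz":15,"gripper":63},{"ax":0,"ay":0,"az":0,"dx":40,"dy":3,"dz":25,"gripper":63},{"ax":0,"ay":0,"az":0,"dx":30,"dy":2.5,"dz":25,"gripper":63},{"ax":0,"ay":0,"az":0,"dx":16,"dy":1,"dz":15,"gripper":63},{"ax":0,"ay":0,"az":0.125,"dx":0,"dy":0,"dz":0,"gripper":63},{"ax":0,"ay":0,"az":0.125,"dx":0,"dy":0,"dz":0,"gripper":63},{"ax":0,"ay":0,"az":0.12,"dx":0,"dy":0,"dz":0,"gripper":63},{"ax":0,"ay":0,"az":0,"dx":0,"dy":0,"dz":0,"gripper":63}]'; python3 - <<'E'
from h import *
import pickle
c=cam('wrist'); save(c,'wrist6'); pickle.dump(c,open('wrist6.pkl','wb'))
o=robot.get_obs();print(o['position'],o['q'],o['grip_width'],yaw(),totool([.4582,.286,.031]))
E
```

```text
time: 7.15
position: [0.4603, 0.2829, 0.1197]
tool_rot: [0.802, 0.597, 0.0, 0.0]
ft_force: [0.0, 0.0, -0.0]
grip_width: 0.055
[0.46018555 0.28295285 0.1198047 ] [ 3.44517969e-01  5.61882246e-01  1.74027486e+00 -4.32872796e-04
  8.39071008e-01  6.32810948e-01] 0.05504244857256607 (np.float64(1.2827925050792723), array([ 4.51940413e-04, -1.80004853e-04, -9.99999882e-01])) [ 2.4 -2.8 88.8]
```

View pics/wrist6.png

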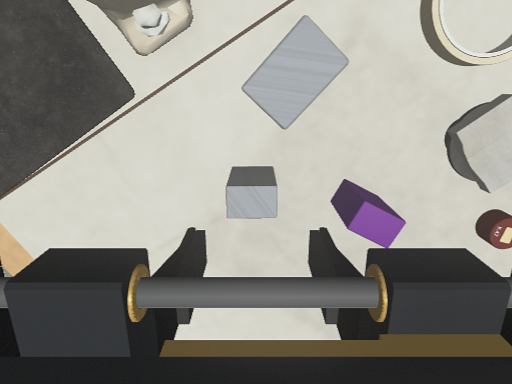

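```bash
python3 - <<'E'
from coup import *
c=pickle.load(open('wrist6.pkl','rb'))
r=coupon(c,(205,160,298,228)); print(totool([r[0][0]/1000,r[0][1]/1000,.031]))
E
```

```text
top z 0.05923776704342029 rect ((458.6420593261719, 287.65423583984375), (24.481908798217773, 35.74687194824219), 73.3575210571289)
[[438.01154 281.04498]
 [472.261   270.80713]
 [479.27258 294.2635 ]
 [445.02313 304.50134]]
[ 4.1 -2.9 88.8]
```

```bash
python3 -m inch '[{"ax":0,"ay":0,"az":0,"dx":3.4,"dy":-2.9,"dz":20,"gripper":63},{"ax":0,"ay":0,"az":0,"dx":0,"dy":0,"dz":28,"gripper":63},{"ax":0,"ay":0,"az":0,"dx":0,"dy":0,"dz":25,"gripper":63},{"ax":0,"ay":0,"az":0,"dx":0,"dy":0,"dz":12,"gripper":63},{"ax":0,"ay":0,"az":0,"dx":0,"dy":0,"dz":4,"gripper":63},{"ax":0,"ay":0,"az":0,"dx":0,"dy":0,"dz":0,"gripper":40},{"ax":0,"ay":0,"az":0,"dx":0,"dy":0,"dz":0,"gripper":20},{"ax":0,"ay":0,"az":0,"dx":0,"dy":0,"dz":0,"gripper":20}]' 25; python3 -m inch '[{"ax":0,"ay":0,"az":0,"dx":0,"dy":0,"dz":0,"gripper":20},{"ax":0,"ay":0,"az":0,"dx":0,"dy":0,"dz":0,"gripper":20},{"ax":0,"ay":0,"az":0,"dx":0,"dy":0,"dz":0,"gripper":20}]';  python3 - <<'E'
from h import *
import pickle
c=cam('wrist'); save(c,'wrist7'); pickle.dump(c,open('wrist7.pkl','wb'))
o=robot.get_obs();print(o['position'],o['ft_force'],o['grip_width'],yaw())
E
```

```text
time: 8.0
position: [0.4582, 0.2883, 0.0319]
tool_rot: [0.801, 0.598, 0.001, 0.0]
ft_force: [0.6, 0.1, -0.1]
grip_width: 0.0384
time: 8.3
position: [0.458, 0.2884, 0.0318]
tool_rot: [0.802, 0.598, 0.001, 0.0]
ft_force: [-1.2, -0.5, 5.9]
grip_width: 0.0361
[0.45799905 0.28839036 0.03185998] [-1.08494415 -0.3360061   5.34501774] 0.03598974075671369 (np.float64(1.282062863515426), array([ 1.84423230e-03,  6.68211757e-04, -9.99998076e-01]))
```

View pics/wrist7.png

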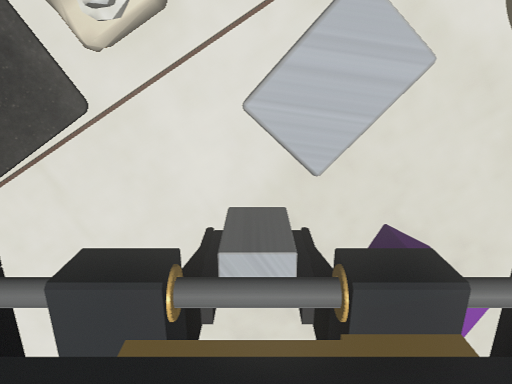

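```bash
python3 - <<'E'
from h import *
import pickle
c=pickle.load(open('wrist7.pkl','rb')); o=robot.get_obs(); Rt=R.from_quat(o['tool_rot']).as_matrix()
im=c['img'][195:285,205:310,::-1]; cv2.imwrite('pics/z7.png',cv2.resize(im,None,fx=6,fy=6,interpolation=cv2.INTER_CUBIC))
g=cv2.cvtColor(c['img'],cv2.COLOR_RGB2GRAY).astype(float)[:,235:280].mean(1)
print({v:int(g[v]) for v in range(200,282)})
for v in (207.5,208.5): print('bottom edge',(onz(c,257,v,0)-o['position'])@Rt)
for v in (252,253,254): print('top edge',(onz(c,257,v,.06)-o['position'])@Rt)
E
```

```text
{200: 214, 201: 214, 202: 213, 203: 213, 204: 213, 205: 215, 206: 223, 207: 97, 208: 91, 209: 93, 210: 94, 211: 93, 212: 93, 213: 93, 214: 93, 215: 93, 216: 93, 217: 93, 218: 93, 219: 93, 220: 93, 221: 93, 222: 93, 223: 93, 224: 93, 225: 93, 226: 92, 227: 92, 228: 92, 229: 92, 230: 92, 231: 92, 232: 92, 233: 92, 234: 92, 235: 92, 236: 92, 237: 92, 238: 92, 239: 92, 240: 92, 241: 92, 242: 92, 243: 92, 244: 92, 245: 92, 246: 92, 247: 92, 248: 92, 249: 92, 250: 91, 251: 87, 252: 130, 253: 167, 254: 170, 255: 176, 256: 175, 257: 175, 258: 175, 259: 175, 260: 175, 261: 175, 262: 175, 263: 175, 264: 175, 265: 175, 266: 175, 267: 175, 268: 175, 269: 175, 270: 175, 271: 175, 272: 175, 273: 175, 274: 175, 275: 176, 276: 184, 277: 61, 278: 53, 279: 61, 280: 67, 281: 73}
bottom edge [0.00954975 0.00061219 0.03187214]
bottom edge [0.00889254 0.0006123  0.03187137]
top edge [ 0.01108916  0.00056243 -0.02812626]
top edge [ 0.01059469  0.00056251 -0.02812684]
top edge [ 0.01009923  0.0005626  -0.02812742]
```

View pics/z7.png

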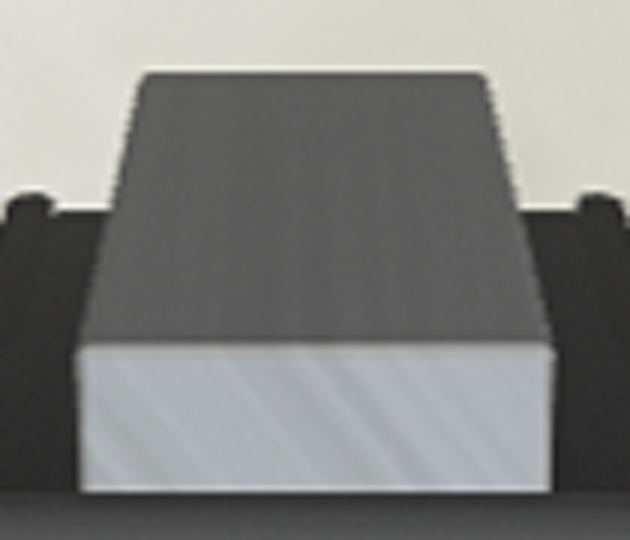

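```bash
python3 -m inch '[{"ax":0,"ay":0,"az":0,"dx":0,"dy":0,"dz":-4,"gripper":20},{"ax":0,"ay":0,"az":0,"dx":0,"dy":0,"dz":-15,"gripper":20},{"ax":0,"ay":0,"az":0,"dx":0,"dy":0,"dz":-25,"gripper":20},{"ax":0,"ay":0,"az":0,"dx":0,"dy":0,"dz":-25,"gripper":20},{"ax":0,"ay":0,"az":0,"dx":-15,"dy":6,"dz":-9,"gripper":20},{"ax":0,"ay":0,"az":0,"dx":-30,"dy":14,"dz":0,"gripper":20},{"ax":0,"ay":0,"az":0,"dx":-39,"dy":17,"dz":0,"gripper":20},{"ax":0,"ay":0,"az":0,"dx":-39,"dy":17,"dz":0,"gripper":20}]' 30; python3 -m inch '[{"ax":0,"ay":0,"az":0,"dx":-39,"dy":17,"dz":0,"gripper":20},{"ax":0,"ay":0,"az":0,"dx":-39,"dy":17,"dz":0,"gripper":20},{"ax":0,"ay":0,"az":0,"dx":-39,"dy":17,"dz":0,"gripper":20},{"ax":0,"ay":0,"az":-0.09,"dx":-25,"dy":12,"dz":0,"gripper":20},{"ax":0,"ay":0,"az":-0.14,"dx":-10,"dy":5,"dz":0,"gripper":20},{"ax":0,"ay":0,"az":-0.139,"dx":0,"dy":0,"dz":0,"gripper":20},{"ax":0,"ay":0,"az":0,"dx":0,"dy":0,"dz":0,"gripper":20},{"ax":0,"ay":0,"az":0,"dx":0,"dy":0,"dz":0,"gripper":20}]';  python3 - <<'E'
from h import *
import pickle
c=cam('wrist'); save(c,'wrist8'); pickle.dump(c,open('wrist8.pkl','wb'))
o=robot.get_obs();print(o['position'],o['ft_force'],o['moment'],o['grip_width'],yaw(),totool([.4966,-.0097,.1]))
E
```

```text
time: 9.15
position: [0.4729, 0.153, 0.1082]
tool_rot: [0.801, 0.599, -0.001, -0.0]
ft_force: [0.6, 0.2, -5.1]
grip_width: 0.0355
time: 9.95
position: [0.4958, -0.0102, 0.1082]
tool_rot: [0.679, 0.734, -0.001, -0.001]
ft_force: [-0.2, 0.9, -4.5]
grip_width: 0.0359
[ 0.49599321 -0.00997305  0.10837189] [-0.20132886  1.03834042 -4.98280579] [-0.02155808 -0.132649    0.00174402] 0.03589436451105636 (np.float64(1.6484887613953165), array([-1.74155339e-03,  3.74115088e-04, -9.99998414e-01])) [0.2 0.6 8.4]
```

View pics/wrist8.png

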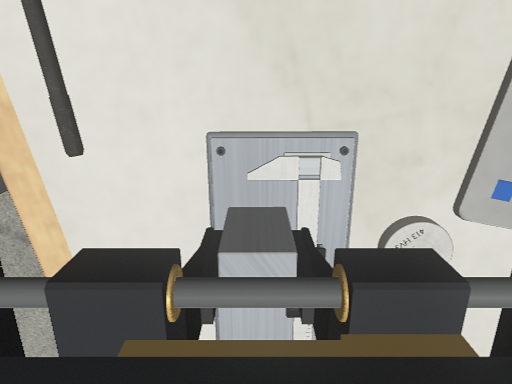

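```bash
python3 - <<'E'
from h import *
import pickle
c=pickle.load(open('wrist8.pkl','rb')); o=robot.get_obs(); Rt=R.from_quat(o['tool_rot']).as_matrix()
im=c['img'][120:270,200:360,::-1]; cv2.imwrite('pics/z8.png',cv2.resize(im,None,fx=5,fy=5,interpolation=cv2.INTER_CUBIC)[:600])
g=cv2.cvtColor(c['img'],cv2.COLOR_RGB2GRAY).astype(float)
for u in range(252,298,4): 
    col=g[170:190,u]; d=np.diff(col); v=170+np.argmin(d)+.5; print(u,v,((onz(c,u,v,.0307)-o['position'])@Rt*1000).round(1), col.astype(int)[5:15])
# jaw tip
for u in(247,248,249): print('tip',((onz(c,u,176,.0307)-o['position'])@Rt*1000).round(1))
# beam edges below the jaw rows 185-225
for v in(190,200,210): print(v,g[v,290:330].astype(int))
E
```

```text
252 179.5 [14.1 -3.7 77.7] [216 214 216 216 220 157 168 169 170 169]
256 179.5 [14.1 -0.8 77.7] [215 213 215 215 219 157 168 170 170 170]
260 179.5 [14.1  2.2 77.7] [216 215 216 216 220 160 175 176 176 176]
264 179.5 [14.1  5.2 77.7] [217 213 214 218 220 158 171 171 172 172]
268 179.5 [14.1  8.1 77.7] [216 218 217 217 221 156 169 170 170 170]
272 179.5 [14.1 11.1 77.7] [215 217 216 216 218 154 169 171 170 171]
276 179.5 [14.1 14.1 77.7] [217 217 214 215 218 156 171 171 171 171]
280 179.5 [14.1 17.  77.7] [214 215 217 216 226 159 174 175 175 175]
284 179.5 [14.1 20.  77.6] [214 213 212 214 227 155 170 170 172 170]
288 179.5 [14.1 22.9 77.6] [218 218 219 220 233 159 173 173 173 173]
292 179.5 [14.1 25.9 77.6] [220 216 217 218 232 135 173 175 173 173]
296 179.5 [14.1 28.9 77.6] [221 220 220 220 234 136 176 176 176 176]
tip [16.8 -7.4 77.7]
tip [16.8 -6.7 77.7]
tip [16.8 -5.9 77.7]
190 [172 173 174 177 180 179 176 135 180 227 218 216 216 219 221 221 221 222
 221 220 216 215 218 218 219 219 218 216 224 207 172 173 172 175 180 181
 177 173 172 175]
200 [172 172 175 179 179 177 173 153 189 224 220 219 219 222 223 222 221 221
 220 221 221 219 220 220 219 218 219 222 190 159 175 172 172 179 182 178
 175 171 174 177]
210 [172 173 177 179 178 175 145 177 222 220 218 216 217 219 220 219 219 220
 220 222 221 219 217 217 219 219 220 216 190 171 173 170 175 180 178 176
 173 173 175 176]
```

View pics/z8.png

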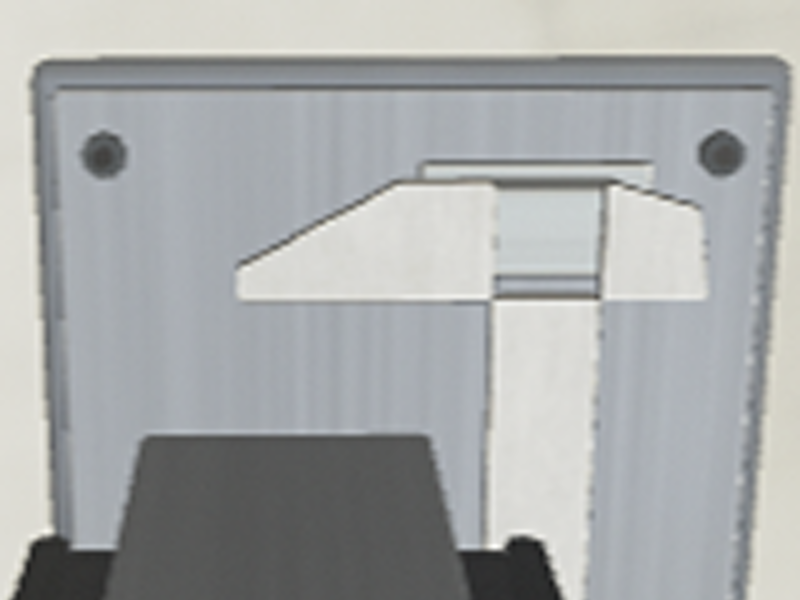

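```bash
python3 -m inch '[{"ax":0,"ay":0,"az":0,"dx":0.5,"dy":-1.2,"dz":15,"gripper":20},{"ax":0,"ay":0,"az":0,"dx":0,"dy":0,"dz":20,"gripper":20},{"ax":0,"ay":0,"az":0,"dx":0,"dy":0,"dz":15,"gripper":20},{"ax":0,"ay":0,"az":0,"dx":0,"dy":0,"dz":9,"gripper":20},{"ax":0,"ay":0,"az":0,"dx":0,"dy":0,"dz":3,"gripper":20},{"ax":0,"ay":0,"az":0,"dx":0,"dy":0,"dz":0,"gripper":20},{"ax":0,"ay":0,"az":0,"dx":0,"dy":0,"dz":0,"gripper":20}]';  python3 - <<'E'
from h import *
import pickle
c=cam('wrist'); save(c,'wrist9'); pickle.dump(c,open('wrist9.pkl','wb'))
o=robot.get_obs();print(o['position'],o['ft_force'],o['moment'],o['grip_width'],yaw())
im=c['img'][120:270,160:360,::-1]; cv2.imwrite('pics/z9.png',cv2.resize(im,None,fx=4,fy=4,interpolation=cv2.INTER_CUBIC)[:600])
E
```

```text
time: 10.7
position: [0.4961, -0.0097, 0.0473]
tool_rot: [0.678, 0.735, 0.0, 0.0]
ft_force: [-0.7, 0.5, -4.6]
grip_width: 0.0356
[ 0.49625345 -0.00974324  0.0474721 ] [ 0.33631102 -0.26038596 -5.44983732] [-0.01528684 -0.12453035  0.02976022] 0.035964515034953216 (np.float64(1.6507046532636795), array([ 1.42808850e-03, -3.61479597e-04, -9.99998915e-01]))
```

View pics/z9.png

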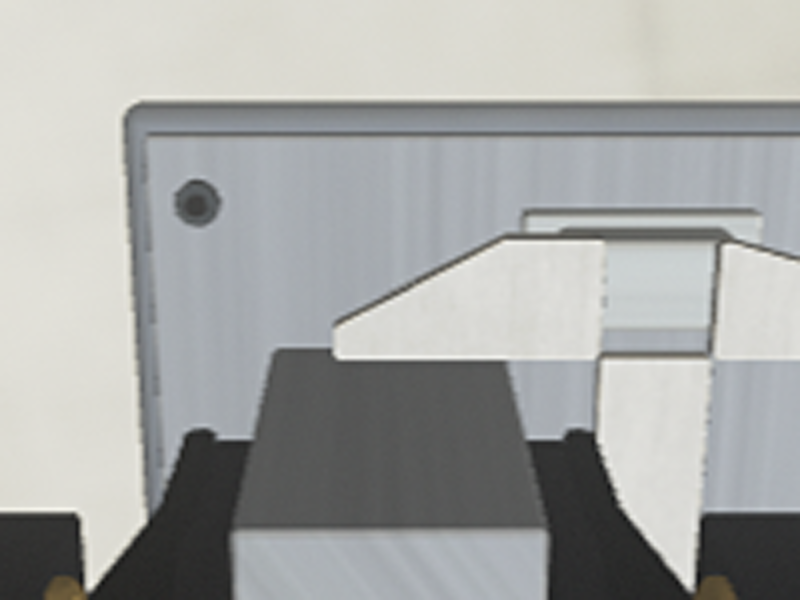

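```bash
python3 -m inch '[{"ax":0,"ay":0,"az":0,"dx":0,"dy":0,"dz":1.5,"gripper":20},{"ax":0,"ay":0,"az":0,"dx":0,"dy":0,"dz":1,"gripper":20},{"ax":0,"ay":0,"az":0,"dx":0,"dy":0,"dz":0,"gripper":20}]';python3 -m inch '[{"ax":0,"ay":0,"az":0,"dx":0,"dy":0,"dz":0.5,"gripper":20},{"ax":0,"ay":0,"az":0,"dx":0,"dy":0,"dz":0,"gripper":20}]'
```

```text
time: 11.05
position: [0.4957, -0.0097, 0.0444]
tool_rot: [0.678, 0.735, 0.0, 0.0]
ft_force: [0.3, -0.2, -4.2]
grip_width: 0.0357
time: 11.25
position: [0.4958, -0.0097, 0.0439]
tool_rot: [0.678, 0.735, 0.0, 0.0]
ft_force: [-0.2, -0.2, -4.3]
grip_width: 0.0359
```

```bash
python3 -m inch '[{"ax":0,"ay":0,"az":0,"dx":0,"dy":0,"dz":0.4,"gripper":20},{"ax":0,"ay":0,"az":0,"dx":0,"dy":0,"dz":0,"gripper":20}]';python3 -m inch '[{"ax":0,"ay":0,"az":0,"dx":0,"dy":0,"dz":0.4,"gripper":20},{"ax":0,"ay":0,"az":0,"dx":0,"dy":0,"dz":0,"gripper":20}]'
```

```text
time: 11.45
position: [0.4958, -0.0097, 0.0439]
tool_rot: [0.678, 0.735, 0.0, 0.0]
ft_force: [-0.8, 0.2, 2.0]
grip_width: 0.0355
time: 11.65
position: [0.4958, -0.0097, 0.0439]
tool_rot: [0.678, 0.735, 0.0, 0.0]
ft_force: [-1.7, 0.6, 5.6]
grip_width: 0.036
```

```bash
python3 -m inch '[{"ax":0,"ay":0,"az":0,"dx":0,"dy":0,"dz":-0.4,"gripper":45},{"ax":0,"ay":0,"az":0,"dx":0,"dy":0,"dz":0,"gripper":55},{"ax":0,"ay":0,"az":0,"dx":0,"dy":0,"dz":0,"gripper":60},{"ax":0,"ay":0,"az":0,"dx":0,"dy":0,"dz":-6,"gripper":60},{"ax":0,"ay":0,"az":0,"dx":0,"dy":0,"dz":-20,"gripper":60},{"ax":0,"ay":0,"az":0,"dx":0,"dy":0,"dz":-30,"gripper":60},{"ax":0,"ay":0,"az":0,"dx":-20,"dy":10,"dz":-20,"gripper":100},{"ax":0,"ay":0,"az":0,"dx":-30,"dy":15,"dz":0,"gripper":100}]'; python3 -m inch '[{"ax":0,"ay":0,"az":0,"dx":-20,"dy":10,"dz":0,"gripper":100},{"ax":0,"ay":0,"az":0,"dx":-5,"dy":2.2,"dz":0,"gripper":100},{"ax":0,"ay":0,"az":0,"dx":0,"dy":0,"dz":0,"gripper":100},{"ax":0,"ay":0,"az":0,"dx":0,"dy":0,"dz":0,"gripper":100}]'; python3 - <<'E'
from h import *
import pickle
c=cam('wrist'); save(c,'wrist10'); pickle.dump(c,open('wrist10.pkl','wb'))
o=robot.get_obs();print(o['position'],o['ft_force'],o['moment'],o['grip_width'],yaw(),totool([.5400,-.0862,.0199]))
E
```

```text
time: 12.45
position: [0.5255, -0.057, 0.1225]
tool_rot: [0.677, 0.736, 0.001, 0.002]
ft_force: [1.2, -0.2, 0.5]
grip_width: 0.0611
time: 12.85
position: [0.5373, -0.0803, 0.119]
tool_rot: [0.678, 0.735, -0.0, -0.001]
ft_force: [0.4, -1.1, 0.1]
grip_width: 0.0855
[ 0.53730448 -0.08015576  0.11905419] [-0.55512278  0.37650712 -0.38271837] [ 0.01524086 -0.10458431 -0.01347957] 0.08573272415962337 (np.float64(1.6514760481913888), array([-0.00238956,  0.00115362, -0.99999648])) [-6.4  2.4 99.1]
```

View pics/wrist10.png

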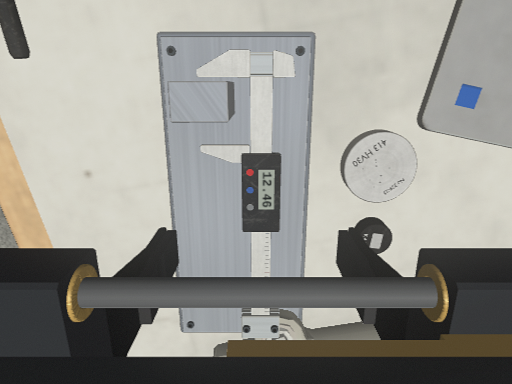

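```bash
python3 - <<'E'
from coup import *
c=pickle.load(open('wrist10.pkl','rb'))
r=coupon(c,(160,70,245,130),.072)
ey=np.array([np.cos(1.6505),np.sin(1.6505)]);ex=np.array([ey[1],-ey[0]])
p=np.array(r[0])/1000; 
g=cv2.cvtColor(c['img'],cv2.COLOR_RGB2GRAY).astype(float)
f=[]
for u in range(205,248,4):
    d=np.diff(g[66:80,u]); v=66+np.argmin(d)+.5; f.append(onz(c,u,v,.0307)[:2]@ey)
print('face ey',np.round(f,4))
P=cloud(c);Z=P[...,2]
L=[]
for v in range(240,300):
    m=np.where((Z[v,235:285]>.022)&(Z[v,235:285]<.04))[0]+235
    if len(m): L.append([onz(c,m.min()-.5,v,.031)[:2]@ex,onz(c,m.max()+.5,v,.031)[:2]@ex])
bx=np.median(L,0); print('beam',bx)
O=np.array([bx.mean()-.011,np.median(f)-.1028]); print('coupon in caliper',p@ex-O[0],p@ey-O[1],'want -.027,.0903')
# moving jaw face
for u in (205,212,220,230,238):
    d=np.diff(g[138:160,u]); v=138+np.argmax(d)+.5; print(u,v,onz(c,u,v,.0307)[:2]@ey)
# slider
sl=[]
for v in range(165,225):
    m=np.where((Z[v,225:300]>.031)&(Z[v,225:300]<.045))[0]+225; sl.append([onz(c,m.min()-.5,v,.036)[:2]@ex,onz(c,m.max()+.5,v,.036)[:2]@ex])
print('slider ex',np.median(sl,0),np.median(sl,0).mean(), 'tcp ex,ey',robot.get_obs()['position'][:2]@ex,robot.get_obs()['position'][:2]@ey)
E
```

```text
top z 0.07114910545472175 rect ((496.7275085449219, -11.404585838317871), (35.943023681640625, 23.34766960144043), 4.619518756866455)
[[477.8742     -1.2160723]
 [479.75458   -24.487896 ]
 [515.5808    -21.5931   ]
 [513.70044     1.6787243]]
face ey [-0.0359 -0.0359 -0.0359 -0.0359 -0.0359 -0.0359 -0.0359 -0.0359 -0.0359
 -0.0359 -0.0359]
beam [0.52468301 0.54054614]
coupon in caliper -0.027372031382691397 0.087761393874885 want -.027,.0903
205 144.5 -0.08425528679985772
212 144.5 -0.08424960280081152
220 144.5 -0.08424310747270145
230 144.5 -0.08423498931859048
238 144.5 -0.084228495599979
slider ex [0.51750553 0.54719602] 0.5323507752466256 tcp ex,ey 0.5292167774057256 -0.12268110481117853
```

```bash
python3 -m inch '[{"ax":0,"ay":0,"az":0,"dx":0,"dy":0,"dz":0,"gripper":65},{"ax":0,"ay":0,"az":0,"dx":0,"dy":0,"dz":0,"gripper":65}]';python3 - <<'E'
from h import *
o=robot.get_obs();print(o['position'],o['grip_width'],yaw(),totool([.5401,-.0862,.0199]))
E
```

```text
time: 13.1
position: [0.5382, -0.0806, 0.1193]
tool_rot: [0.678, 0.735, -0.0, -0.0]
ft_force: [0.4, 0.5, -0.4]
grip_width: 0.0776
[ 0.53819523 -0.08058894  0.11932898] 0.0776154492674598 (np.float64(1.6517434959122028), array([-8.62172073e-04,  3.83885076e-04, -9.99999555e-01])) [-5.8  1.5 99.4]
```

```bash
python3 -m inch '[{"ax":0,"ay":0,"az":0,"dx":-5.8,"dy":1.4,"dz":20,"gripper":65},{"ax":0,"ay":0,"az":0,"dx":0,"dy":0,"dz":30,"gripper":65},{"ax":0,"ay":0,"az":0,"dx":0,"dy":0,"dz":28,"gripper":65},{"ax":0,"ay":0,"az":0,"dx":0,"dy":0,"dz":15,"gripper":65},{"ax":0,"ay":0,"az":0,"dx":0,"dy":0,"dz":6,"gripper":65},{"ax":0,"ay":0,"az":0,"dx":0,"dy":0,"dz":0,"gripper":50},{"ax":0,"ay":0,"az":0,"dx":0,"dy":0,"dz":0,"gripper":40}]' 8;python3 - <<'E'
from h import *
o=robot.get_obs();print(o['position'],o['grip_width'],yaw(),o['ft_force'],o['moment'],totool([.5401,-.0862,.0199]))
E
python3 -m inch '[{"ax":0,"ay":0,"az":0,"dx":0,"dy":0,"dz":0,"gripper":40},{"ax":0,"ay":0,"az":0,"dx":0,"dy":0,"dz":0,"gripper":40}]' 8
python3 - <<'E'
from h import *
o=robot.get_obs();print(o['position'],o['grip_width'],yaw(),o['ft_force'],o['moment'],totool([.5401,-.0862,.0199]))
E
```

```text
time: 13.8
position: [0.5411, -0.0871, 0.0211]
tool_rot: [0.678, 0.735, 0.0, 0.001]
ft_force: [-0.7, 0.2, 0.5]
grip_width: 0.0474
[ 0.5411288  -0.08713103  0.02106309] 0.04735018085259246 (np.float64(1.6511337768155405), array([ 1.05811549e-03, -3.86512794e-04, -9.99999365e-01])) [-0.72507292  0.18958229  0.50815131] [ 0.00331722 -0.10196577  0.02084541] [ 1.  -1.   1.2]
time: 14.0
position: [0.5413, -0.0873, 0.0214]
tool_rot: [0.678, 0.735, 0.0, 0.001]
ft_force: [-0.0, -0.4, -0.4]
grip_width: 0.0372
[ 0.54129001 -0.08732424  0.02142225] 0.037160763953413944 (np.float64(1.6508536602365966), array([ 1.85053500e-03, -6.84016845e-04, -9.99998054e-01])) [-0.0449116  -0.38552438 -0.43314083] [-0.00210488 -0.05204944  0.01518042] [ 1.2 -1.1  1.5]
```

```bash
python3 -m inch '[{"ax":0,"ay":0,"az":0,"dx":0,"dy":-1.1,"dz":0.5,"gripper":40},{"ax":0,"ay":0,"az":0,"dx":0,"dy":0,"dz":0,"gripper":40}]' 8
python3 - <<'E'
from h import *
import pickle
c=cam('wrist'); save(c,'wrist11'); pickle.dump(c,open('wrist11.pkl','wb'))
o=robot.get_obs();print(o['position'],o['grip_width'],yaw(),o['ft_force'],o['moment'],totool([.5401,-.0862,.0199]))
im=c['img'][100:290,160:360,::-1]; cv2.imwrite('pics/z11.png',cv2.resize(im,None,fx=3,fy=3,interpolation=cv2.INTER_CUBIC))
E
```

```text
time: 14.2
position: [0.5394, -0.0872, 0.0203]
tool_rot: [0.678, 0.735, 0.0, 0.0]
ft_force: [-0.7, -0.6, 0.6]
grip_width: 0.035
[ 0.53949546 -0.08722313  0.02020029] 0.03495109843485586 (np.float64(1.6507524958131623), array([ 2.35218769e-04, -8.39219611e-05, -9.99999969e-01])) [ 1.06364163 -0.46523941 -0.28389721] [-0.02473529 -0.11041159 -0.05761336] [1.  0.7 0.3]
```

View pics/z11.png

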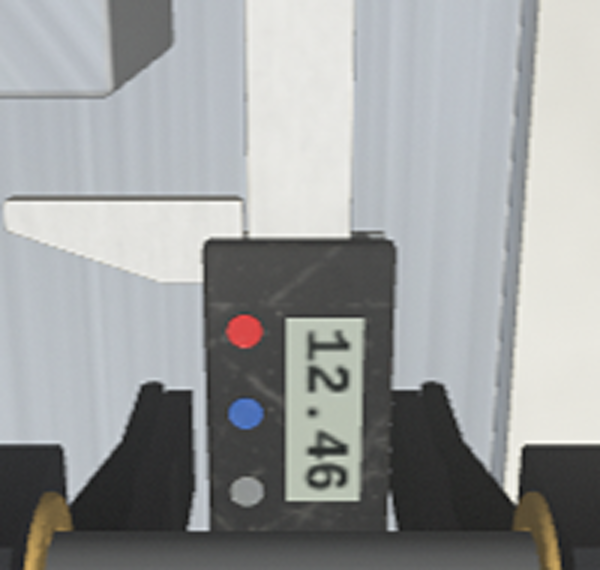

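```bash
python3 -m inch '[{"ax":0,"ay":0,"az":0,"dx":0,"dy":1.0,"dz":0,"gripper":40},{"ax":0,"ay":0,"az":0,"dx":0,"dy":0,"dz":0,"gripper":38}]' 8
python3 - <<'E'
from h import *
import pickle
c=cam('wrist'); save(c,'wrist12'); pickle.dump(c,open('wrist12.pkl','wb'))
o=robot.get_obs();print(o['position'],o['grip_width'],yaw(),o['ft_force'],o['moment'])
g=cv2.cvtColor(c['img'],cv2.COLOR_RGB2GRAY)
for v in(240,250,260,270): print(v,g[v,215:240].tolist(),g[v,280:300].tolist())
E
python3 -m inch '[{"ax":0,"ay":0,"az":0,"dx":0,"dy":0,"dz":0,"gripper":30},{"ax":0,"ay":0,"az":0,"dx":0,"dy":0,"dz":0,"gripper":25},{"ax":0,"ay":0,"az":0,"dx":0,"dy":0,"dz":0,"gripper":25},{"ax":0,"ay":0,"az":0,"dx":0,"dy":0,"dz":0,"gripper":25}]' 8
python3 - <<'E'
from h import *
o=robot.get_obs();print(o['position'],o['grip_width'],yaw(),o['ft_force'],o['moment'])
E
```

```text
time: 14.45
position: [0.5408, -0.0872, 0.02]
tool_rot: [0.678, 0.735, 0.0, 0.0]
ft_force: [-0.8, -0.0, -0.2]
grip_width: 0.034
[ 0.54066442 -0.08717679  0.01993472] 0.03321303777063176 (np.float64(1.6508838699465915), array([ 1.30496922e-04, -6.88085369e-05, -9.99999989e-01])) [-0.19150961 -0.52909    -0.37977995] [ 0.08203006 -0.07326841  0.04025402]
240 [48, 46, 47, 48, 48, 47, 49, 47, 47, 46, 66, 70, 61, 66, 66, 64, 65, 66, 67, 101, 120, 112, 113, 110, 108] [67, 74, 75, 77, 83, 77, 68, 118, 155, 117, 42, 47, 47, 46, 49, 48, 49, 48, 50, 49]
250 [44, 46, 46, 42, 43, 44, 45, 45, 45, 44, 93, 97, 60, 65, 65, 64, 64, 64, 64, 64, 62, 64, 63, 62, 63] [74, 69, 66, 66, 68, 68, 62, 150, 161, 85, 40, 45, 45, 46, 47, 47, 48, 46, 46, 49]
260 [41, 42, 43, 46, 48, 45, 43, 43, 46, 45, 40, 67, 78, 68, 69, 69, 63, 63, 62, 55, 93, 138, 150, 147, 148] [70, 65, 65, 66, 65, 59, 64, 154, 150, 34, 42, 46, 45, 44, 45, 43, 43, 44, 44, 46]
270 [40, 42, 42, 42, 45, 47, 43, 42, 39, 53, 155, 168, 89, 53, 60, 61, 65, 65, 63, 63, 62, 61, 61, 61, 59] [62, 63, 63, 63, 60, 56, 116, 173, 192, 157, 81, 39, 42, 41, 43, 45, 43, 42, 43, 43]
time: 14.9
position: [0.5405, -0.0871, 0.0199]
tool_rot: [0.678, 0.735, 0.0, -0.0]
ft_force: [-0.3, 0.6, -0.3]
grip_width: 0.0298
[ 0.54052083 -0.08712842  0.01991754] 0.02981518226368058 (np.float64(1.650801933957953), array([-3.84045030e-06,  2.70704205e-05, -1.00000000e+00])) [-0.28480456  0.55382099 -0.26467192] [-0.01028897 -0.14503674  0.00686859]
```

```bash
python3 -m inch '[{"ax":0,"ay":0,"az":0,"dx":0,"dy":0,"dz":0,"gripper":20},{"ax":0,"ay":0,"az":0,"dx":0,"dy":0,"dz":0,"gripper":20},{"ax":0,"ay":0,"az":0,"dx":2,"dy":0,"dz":0,"gripper":20},{"ax":0,"ay":0,"az":0,"dx":5,"dy":0,"dz":0,"gripper":20},{"ax":0,"ay":0,"az":0,"dx":5,"dy":0,"dz":0,"gripper":20},{"ax":0,"ay":0,"az":0,"dx":4,"dy":0,"dz":0,"gripper":20},{"ax":0,"ay":0,"az":0,"dx":2,"dy":0,"dz":0,"gripper":20},{"ax":0,"ay":0,"az":0,"dx":0,"dy":0,"dz":0,"gripper":20}]' 30
python3 - <<'E'
from h import *
import pickle
o=robot.get_obs();print(o['position'],o['grip_width'],yaw(),o['ft_force'],o['moment'])
c=cam('wrist'); save(c,'wrist13'); pickle.dump(c,open('wrist13.pkl','wb'))
E
```

```text
time: 15.7
position: [0.539, -0.0684, 0.0199]
tool_rot: [0.678, 0.735, 0.0, -0.0]
ft_force: [0.3, 0.9, -0.1]
grip_width: 0.0292
[ 0.53902559 -0.06838461  0.01993251] 0.029166325487951738 (np.float64(1.6510291501897514), array([-1.19906936e-04,  6.26402749e-04, -9.99999797e-01])) [ 0.32639471  0.87983994 -0.13248631] [ 0.21952146 -0.13889763 -0.04830382]
```

View pics/wrist13.png

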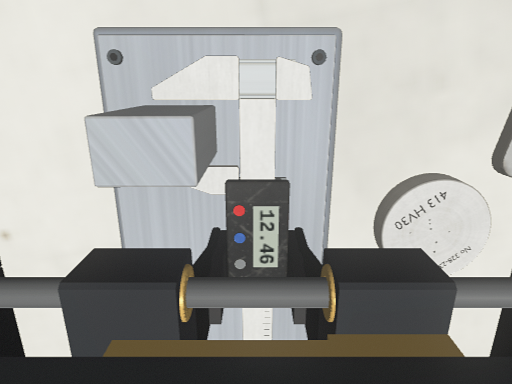

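```bash
for i in 1; do python3 -m inch '[{"ax":0,"ay":0,"az":0,"dx":1,"dy":0,"dz":0,"gripper":20},{"ax":0,"ay":0,"az":0,"dx":1,"dy":0,"dz":0,"gripper":20},{"ax":0,"ay":0,"az":0,"dx":0,"dy":0,"dz":0,"gripper":20}]'; done
python3 -m inch '[{"ax":0,"ay":0,"az":0,"dx":0.5,"dy":0,"dz":0,"gripper":20},{"ax":0,"ay":0,"az":0,"dx":0.5,"dy":0,"dz":0,"gripper":20},{"ax":0,"ay":0,"az":0,"dx":0,"dy":0,"dz":0,"gripper":20}]'
python3 -m inch '[{"ax":0,"ay":0,"az":0,"dx":0.5,"dy":0,"dz":0,"gripper":20},{"ax":0,"ay":0,"az":0,"dx":0,"dy":0,"dz":0,"gripper":20}]'
python3 - <<'E'
from h import *
import pickle
for i in range(3):
    c=cam('wrist');o=robot.get_obs();print(o['position'],o['grip_width'],yaw()[0],o['ft_force'],o['moment'])
save(c,'wrist14')
E
```

```text
time: 16.05
position: [0.5389, -0.0673, 0.0199]
tool_rot: [0.678, 0.735, -0.0, 0.0]
ft_force: [0.1, -0.7, -1.2]
grip_width: 0.0291
time: 16.35
position: [0.5389, -0.0663, 0.0199]
tool_rot: [0.678, 0.735, 0.0, 0.0]
ft_force: [0.2, -1.2, -1.0]
grip_width: 0.0293
time: 16.55
position: [0.5388, -0.0658, 0.0199]
tool_rot: [0.678, 0.735, -0.0, 0.0]
ft_force: [-0.3, -1.9, -1.9]
grip_width: 0.0292
[ 0.53884826 -0.06582189  0.01993917] 0.02931906015175983 1.6510438740096949 [-0.27731674 -1.42822198 -1.38192985] [-0.33469034 -0.12028402 -0.02470946]
[ 0.53885251 -0.06583941  0.01995466] 0.029323959467297017 1.6509240014433029 [-0.30387119 -2.35479942 -1.27668365] [-0.29909817 -0.08879079 -0.03876111]
[ 0.5388482  -0.06580363  0.0199384 ] 0.029090361034728462 1.6509478478303594 [ 0.31610786 -2.33640664 -0.95470956] [-0.33856947 -0.06635414 -0.01699447]
```

View pics/wrist14.png

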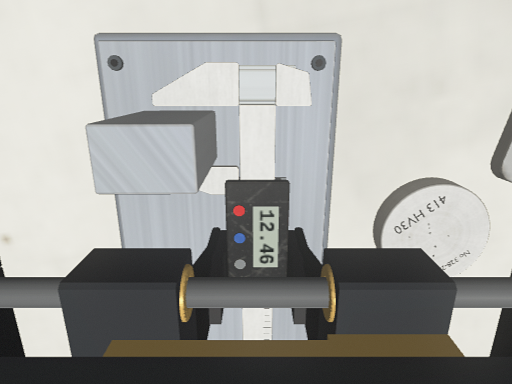

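```bash

python3 -m inch '[{"ax":0,"ay":0,"az":0,"dx":0.5,"dy":0,"dz":0,"gripper":20},{"ax":0,"ay":0,"az":0,"dx":0,"dy":0,"dz":0,"gripper":20}]'
python3 -m inch '[{"ax":0,"ay":0,"az":0,"dx":0.4,"dy":0,"dz":0,"gripper":20},{"ax":0,"ay":0,"az":0,"dx":0,"dy":0,"dz":0,"gripper":20}]'
python3 -m inch '[{"ax":0,"ay":0,"az":0,"dx":0.4,"dy":0,"dz":0,"gripper":20},{"ax":0,"ay":0,"az":0,"dx":0,"dy":0,"dz":0,"gripper":20}]'
python3 - <<'E'
from h import *
for i in range(2):
    c=cam('wrist');o=robot.get_obs();print(o['position'],o['grip_width'],yaw()[0],o['ft_force'],o['moment'])
E
```

```text
time: 16.9
position: [0.5388, -0.0656, 0.0199]
tool_rot: [0.678, 0.735, -0.0, 0.0]
ft_force: [0.2, -4.1, -1.2]
grip_width: 0.0292
time: 17.1
position: [0.5388, -0.0651, 0.0199]
tool_rot: [0.678, 0.735, -0.0, 0.0]
ft_force: [-0.5, -4.4, -1.8]
grip_width: 0.029
time: 17.3
position: [0.5388, -0.0645, 0.02]
tool_rot: [0.678, 0.735, -0.0, 0.0]
ft_force: [-0.2, -4.3, -2.3]
grip_width: 0.0293
[ 0.53879955 -0.06453184  0.01996711] 0.029206595126356334 1.6510135919591422 [-0.365155   -4.87336603 -2.48678677] [-0.78998903 -0.0506287   0.06119592]
[ 0.53878825 -0.06450643  0.01996125] 0.02891267554249954 1.6509791619135847 [-0.69105164 -5.34926703 -1.03290682] [-0.80316444 -0.04446737  0.10132428]
```

```bash

python3 -m inch '[{"ax":0,"ay":0,"az":0,"dx":0.4,"dy":0,"dz":0,"gripper":20},{"ax":0,"ay":0,"az":0,"dx":0,"dy":0,"dz":0,"gripper":20}]'
python3 -m inch '[{"ax":0,"ay":0,"az":0,"dx":0.3,"dy":0,"dz":0,"gripper":20},{"ax":0,"ay":0,"az":0,"dx":0,"dy":0,"dz":0,"gripper":20}]'
python3 -m inch '[{"ax":0,"ay":0,"az":0,"dx":0.3,"dy":0,"dz":0,"gripper":20},{"ax":0,"ay":0,"az":0,"dx":0,"dy":0,"dz":0,"gripper":20}]'
python3 - <<'E'
from h import *
for i in range(2):
    c=cam('wrist');o=robot.get_obs();print(o['position'],o['grip_width'],yaw()[0],o['ft_force'],o['moment'])
save(c,'wrist15')
E
```

```text
time: 17.6
position: [0.5387, -0.064, 0.02]
tool_rot: [0.678, 0.735, 0.0, 0.0]
ft_force: [0.1, -5.0, -1.2]
grip_width: 0.0291
time: 17.8
position: [0.5387, -0.0637, 0.02]
tool_rot: [0.678, 0.735, 0.0, 0.0]
ft_force: [-0.3, -4.6, -1.5]
grip_width: 0.0291
time: 18.0
position: [0.5387, -0.0634, 0.02]
tool_rot: [0.678, 0.735, 0.0, 0.0]
ft_force: [0.5, -3.8, -2.7]
grip_width: 0.0292
[ 0.53868822 -0.06339982  0.01996762] 0.02940212985807468 1.650779930505376 [ 0.22223421 -4.02239991 -2.89228396] [-0.69691981 -0.09627021  0.10500046]
[ 0.53868481 -0.06338371  0.01996123] 0.029197079603722066 1.6507963673378536 [ 0.33911574 -3.85984293 -2.07025885] [-0.74860317 -0.11376081  0.11238725]
```

View pics/wrist15.png

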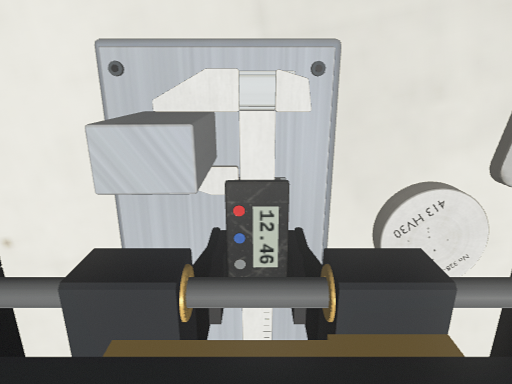

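```bash

python3 -m inch '[{"ax":0,"ay":0,"az":0,"dx":0.2,"dy":0,"dz":0,"gripper":20},{"ax":0,"ay":0,"az":0,"dx":0,"dy":0,"dz":0,"gripper":20}]'
python3 -m inch '[{"ax":0,"ay":0,"az":0,"dx":0.2,"dy":0,"dz":0,"gripper":20},{"ax":0,"ay":0,"az":0,"dx":0,"dy":0,"dz":0,"gripper":20}]'
python3 - <<'E'
from h import *
for i in range(2):
    c=cam('wrist');o=robot.get_obs();print(o['position'],o['grip_width'],yaw()[0],o['ft_force'],o['moment'])
E
```

```text
time: 18.3
position: [0.5387, -0.0632, 0.02]
tool_rot: [0.678, 0.735, 0.0, 0.0]
ft_force: [-0.6, -4.8, -2.3]
grip_width: 0.029
time: 18.5
position: [0.5386, -0.063, 0.02]
tool_rot: [0.678, 0.735, 0.0, 0.0]
ft_force: [0.3, -3.9, -2.5]
grip_width: 0.0292
[ 0.53864705 -0.06300522  0.01996168] 0.02920439758472782 1.6507991440460346 [ 0.21755868 -3.75142047 -2.95618094] [-0.79692796 -0.09835708  0.11132014]
[ 0.53864653 -0.06302434  0.01995744] 0.029102030574601673 1.6507816313780546 [ 0.08233676 -4.61548722 -2.30465558] [-0.70151094 -0.11656264  0.07387557]
```

```bash

python3 -m inch '[{"ax":0,"ay":0,"az":0,"dx":0.2,"dy":0,"dz":0,"gripper":20},{"ax":0,"ay":0,"az":0,"dx":0,"dy":0,"dz":0,"gripper":20}]'
python3 -m inch '[{"ax":0,"ay":0,"az":0,"dx":0.2,"dy":0,"dz":0,"gripper":20},{"ax":0,"ay":0,"az":0,"dx":0,"dy":0,"dz":0,"gripper":20}]'
python3 - <<'E'
from h import *
for i in range(2):
    c=cam('wrist');o=robot.get_obs();print(o['position'],o['grip_width'],yaw()[0],o['ft_force'],o['moment'])
E
```

```text
time: 18.8
position: [0.5387, -0.063, 0.02]
tool_rot: [0.678, 0.735, -0.0, 0.0]
ft_force: [-0.5, -4.6, -1.9]
grip_width: 0.0293
time: 19.0
position: [0.5387, -0.0629, 0.02]
tool_rot: [0.678, 0.735, -0.0, 0.0]
ft_force: [-0.2, -5.4, -2.1]
grip_width: 0.0291
[ 0.5386534  -0.06289966  0.019945  ] 0.029454104548187254 1.6510812661809031 [ 0.63769051 -4.61484712 -2.04151729] [-0.89577668 -0.12537262  0.09496755]
[ 0.53864483 -0.06287709  0.01996517] 0.02939441571184624 1.651067429143044 [ 0.47114019 -5.12472972 -2.50319497] [-0.93140553 -0.10215371  0.12811511]
```

```bash

python3 -m inch '[{"ax":0,"ay":0,"az":0,"dx":0.3,"dy":0,"dz":0,"gripper":20},{"ax":0,"ay":0,"az":0,"dx":0,"dy":0,"dz":0,"gripper":20}]'
python3 -m inch '[{"ax":0,"ay":0,"az":0,"dx":0.3,"dy":0,"dz":0,"gripper":20},{"ax":0,"ay":0,"az":0,"dx":0,"dy":0,"dz":0,"gripper":20}]'
python3 - <<'E'
from h import *
for i in range(2):
    c=cam('wrist');o=robot.get_obs();print(o['position'],o['grip_width'],yaw()[0],o['ft_force'],o['moment'])
E
```

```text
time: 19.3
position: [0.5387, -0.0628, 0.02]
tool_rot: [0.678, 0.735, -0.0, 0.0]
ft_force: [-0.9, -7.1, -1.9]
grip_width: 0.0295
time: 19.5
position: [0.5387, -0.0628, 0.02]
tool_rot: [0.678, 0.735, -0.0, 0.001]
ft_force: [-0.1, -7.1, -2.9]
grip_width: 0.0292
[ 0.53870834 -0.06276779  0.01999734] 0.029085771982392417 1.6514890031529386 [ 0.48792017 -7.34819753 -1.80831015] [-1.18946526  0.01710957  0.09719062]
[ 0.53867904 -0.06276368  0.01997092] 0.029200303968542875 1.651528683257176 [ 0.59240569 -7.53002272 -2.18001074] [-1.15073623 -0.01419666  0.13681655]
```

```bash

python3 -m inch '[{"ax":0,"ay":0,"az":0,"dx":0.2,"dy":0,"dz":0,"gripper":20},{"ax":0,"ay":0,"az":0,"dx":0.2,"dy":0,"dz":0,"gripper":20},{"ax":0,"ay":0,"az":0,"dx":0,"dy":0,"dz":0,"gripper":20}]'
python3 - <<'E'
from h import *
for i in range(4):
    c=cam('wrist');o=robot.get_obs();print(o['position'],yaw()[0],o['ft_force'],o['moment'])
save(c,'wrist16')
E
```

```text
time: 19.9
position: [0.5387, -0.0627, 0.02]
tool_rot: [0.678, 0.735, -0.0, 0.001]
ft_force: [-0.2, -8.4, -2.4]
grip_width: 0.0289
[ 0.53870311 -0.06269315  0.01998443] 1.6518092862206724 [-0.07735272 -7.90286139 -2.35428094] [-1.46377428 -0.04378306  0.14376374]
[ 0.53871603 -0.06272302  0.0199918 ] 1.6517691146207005 [-0.50096408 -8.46112923 -3.4803871 ] [-1.43937405  0.01820267  0.17898172]
[ 0.53872601 -0.06270025  0.02000082] 1.6518286217186078 [ 0.14954237 -8.94888042 -2.23184969] [-1.39752666 -0.02910196  0.16555929]
[ 0.53869587 -0.06272305  0.01998284] 1.651749384329171 [-0.68720386 -8.30101314 -2.66099981] [-1.40735885  0.06544654  0.09485522]
```

View pics/wrist16.png

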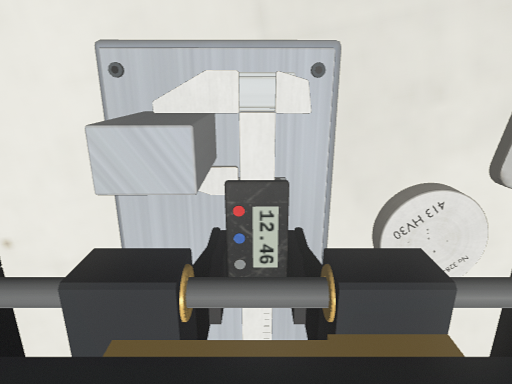

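```bash

python3 -m inch '[{"ax":0,"ay":0,"az":0.002,"dx":0.1,"dy":0,"dz":0,"gripper":20},{"ax":0,"ay":0,"az":0.002,"dx":0,"dy":0,"dz":0,"gripper":20},{"ax":0,"ay":0,"az":0,"dx":0,"dy":0,"dz":0,"gripper":20}]'
python3 - <<'E'
from h import *
F=[];M=[]
for i in range(8):
    c=cam('wrist');o=robot.get_obs();F.append(o['ft_force']);M.append(o['moment']); print(yaw()[0])
print(np.mean(F,0),np.std(F,0),np.mean(M,0),np.std(M,0),o['position'],o['time'])
E
```

```text
time: 20.4
position: [0.5387, -0.0627, 0.02]
tool_rot: [0.679, 0.734, -0.001, 0.001]
ft_force: [-0.6, -8.2, -2.1]
grip_width: 0.0294
1.6483435064185106
1.6483157709041374
1.6483510487417365
1.648316864083055
1.6483489935736573
1.6483722471438254
1.6483553220581078
1.6484307924687753
[-0.4771878  -8.61847379 -2.86168997] [0.57445623 0.61426095 0.32391282] [-1.47384937  0.03277968  0.22938089] [0.01499708 0.02780955 0.03682942] [ 0.53868519 -0.06269037  0.01998527] 20.8
```

```bash

python3 -m inch '[{"ax":0,"ay":0,"az":0,"dx":0.12,"dy":0,"dz":0,"gripper":20},{"ax":0,"ay":0,"az":0,"dx":0,"dy":0,"dz":0,"gripper":20},{"ax":0,"ay":0,"az":0,"dx":0,"dy":0,"dz":0,"gripper":20},{"ax":0,"ay":0,"az":0,"dx":0,"dy":0,"dz":0,"gripper":20},{"ax":0,"ay":0,"az":0,"dx":0,"dy":0,"dz":0,"gripper":20},{"ax":0,"ay":0,"az":0,"dx":0,"dy":0,"dz":0,"gripper":20},{"ax":0,"ay":0,"az":0,"dx":0,"dy":0,"dz":0,"gripper":20},{"ax":0,"ay":0,"az":0,"dx":0,"dy":0,"dz":0,"gripper":20}]'
python3 - <<'E'
from h import *
F=[];M=[]
for i in range(16):
    c=cam('wrist');o=robot.get_obs();F.append(o['ft_force']);M.append(o['moment'])
print(np.mean(F,0),np.std(F,0),np.mean(M,0),o['position'],o['time'],o['grip_width'],yaw()[0])
save(c,'wrist17')
E
```

```text
time: 21.6
position: [0.5387, -0.0627, 0.02]
tool_rot: [0.679, 0.734, -0.001, 0.001]
ft_force: [-0.5, -9.1, -2.2]
grip_width: 0.0295
[-0.59529901 -8.9731004  -2.6599707 ] [0.47971117 0.50800954 0.50603642] [-1.54578885  0.03002248  0.25893095] [ 0.53869387 -0.06270226  0.01999743] 22.4 0.029374621002492277 1.6483938999423433
```

```bash

python3 -m inch '[{"ax":0,"ay":0,"az":-0.001,"dx":-0.5,"dy":0,"dz":0,"gripper":20},{"ax":0,"ay":0,"az":-0.001,"dx":-0.5,"dy":0,"dz":0,"gripper":20},{"ax":0,"ay":0,"az":-0.001,"dx":-0.5,"dy":0,"dz":0,"gripper":20},{"ax":0,"ay":0,"az":0,"dx":0,"dy":0,"dz":0,"gripper":20}]'
python3 - <<'E'
from h import *
F=[];M=[]
for i in range(4):
    c=cam('wrist');o=robot.get_obs();F.append(o['ft_force']);M.append(o['moment'])
print(np.mean(F,0),np.std(F,0),np.mean(M,0),o['position'],o['time'],o['grip_width'],yaw()[0])
E
```

```text
time: 22.8
position: [0.5386, -0.0629, 0.02]
tool_rot: [0.679, 0.735, 0.0, 0.0]
ft_force: [0.1, -3.0, -2.1]
grip_width: 0.0294
[ 0.10482202 -5.00548604 -2.59606402] [0.50445694 0.4189638  0.31463041] [-0.77329033 -0.14067925  0.17437534] [ 0.53863812 -0.06288329  0.0199549 ] 23.0 0.02904994273937948 1.6500176337841277
```

```bash

python3 -m inch '[{"ax":0,"ay":0,"az":0,"dx":-0.4,"dy":0,"dz":0,"gripper":20},{"ax":0,"ay":0,"az":0,"dx":0,"dy":0,"dz":0,"gripper":20},{"ax":0,"ay":0,"az":0,"dx":0,"dy":0,"dz":0,"gripper":20}]'
python3 - <<'E'
from h import *
F=[];M=[]
for i in range(4):
    c=cam('wrist');o=robot.get_obs();F.append(o['ft_force']);M.append(o['moment'])
print(np.mean(F,0),np.std(F,0),np.mean(M,0),o['position'],o['time'],o['grip_width'],yaw()[0])
E
```

```text
time: 23.3
position: [0.5386, -0.0629, 0.02]
tool_rot: [0.679, 0.734, 0.0, -0.0]
ft_force: [1.1, -2.5, -0.6]
grip_width: 0.0294
[ 1.22977619 -1.37590035 -1.43307953] [0.27394053 0.12206269 0.2660701 ] [-0.28116817 -0.27067424  0.09927169] [ 0.53863978 -0.0630214   0.01996337] 23.5 0.029541298031227403 1.6495966542445066
```

```bash

python3 -m inch '[{"ax":0,"ay":0,"az":0,"dx":0,"dy":0,"dz":0,"gripper":36},{"ax":0,"ay":0,"az":0,"dx":0,"dy":0,"dz":0,"gripper":45},{"ax":0,"ay":0,"az":0,"dx":0,"dy":0,"dz":0,"gripper":60},{"ax":0,"ay":0,"az":0,"dx":0,"dy":0,"dz":0,"gripper":60},{"ax":0,"ay":0,"az":0,"dx":0,"dy":0,"dz":0,"gripper":60}]'
python3 - <<'E'
from h import *
c=cam('wrist');o=robot.get_obs();print(o['position'],o['ft_force'],o['moment'],o['grip_width'])
save(c,'wrist18')
im=c['img'][50:290,100:360,::-1]; cv2.imwrite('pics/z18.png',cv2.resize(im,None,fx=2.5,fy=2.5,interpolation=cv2.INTER_CUBIC))
E
```

```text
time: 24.0
position: [0.5384, -0.0631, 0.02]
tool_rot: [0.679, 0.734, -0.0, -0.0]
ft_force: [0.1, 0.2, 0.3]
grip_width: 0.0503
[ 0.53847816 -0.06317505  0.01996257] [-0.75307751  0.3712508   0.60718515] [-0.07155386 -0.07455153 -0.04023552] 0.05106455268275377
```

View pics/z18.png

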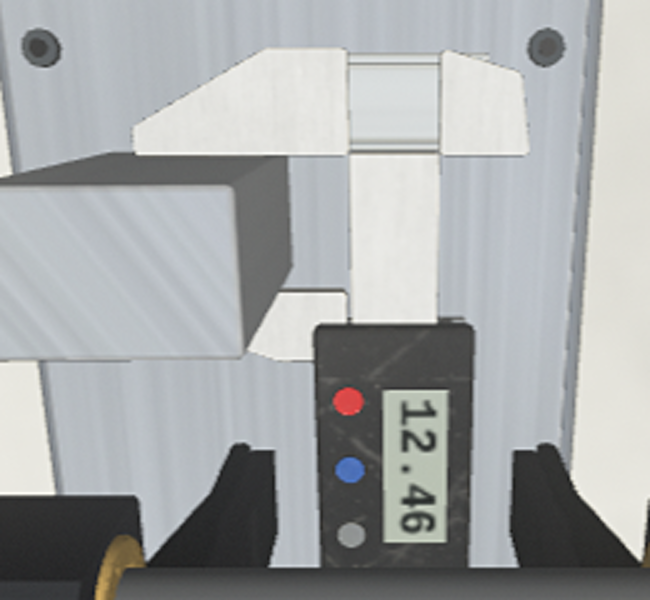

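```bash

python3 -m inch '[{"ax":0,"ay":0,"az":0,"dx":0,"dy":0,"dz":-5,"gripper":60},{"ax":0,"ay":0,"az":0,"dx":0,"dy":0,"dz":-20,"gripper":60},{"ax":0,"ay":0,"az":0,"dx":0,"dy":0,"dz":-35,"gripper":60},{"ax":0,"ay":0,"az":0,"dx":0,"dy":0,"dz":-40,"gripper":60},{"ax":0,"ay":0,"az":0,"dx":0,"dy":0,"dz":-30,"gripper":60},{"ax":0,"ay":0,"az":0,"dx":-25,"dy":-10,"dz":-15,"gripper":60},{"ax":0,"ay":0,"az":0,"dx":0,"dy":0,"dz":0,"gripper":60},{"ax":0,"ay":0,"az":0,"dx":0,"dy":0,"dz":0,"gripper":60}]'
python3 - <<'E'
from coup import *
c=cam('wrist');save(c,'wrist19'); pickle.dump(c,open('wrist19.pkl','wb'))
o=robot.get_obs();print(o['position'],o['ft_force'])
im=c['img'][10:240,130:370,::-1]; cv2.imwrite('pics/z19.png',cv2.resize(im,None,fx=2.6,fy=2.6,interpolation=cv2.INTER_CUBIC))
for n in('scene','side'):
    k=cam(n); save(k,n+'19')
    x,y,w,h=(120,150,240,130) if n=='scene' else (190,130,180,140)
    cv2.imwrite(f'pics/z19{n}.png',cv2.resize(k['img'][y:y+h,x:x+w,::-1],None,fx=3,fy=3,interpolation=cv2.INTER_CUBIC))
E
```

```text
time: 24.85
position: [0.5304, -0.0891, 0.1654]
tool_rot: [0.679, 0.734, 0.0, 0.0]
ft_force: [-0.6, -0.3, -0.9]
grip_width: 0.0522
[ 0.5300242  -0.08863079  0.16466038] [ 0.4629271  -0.26054611 -0.51838094]
```

View pics/z19.png

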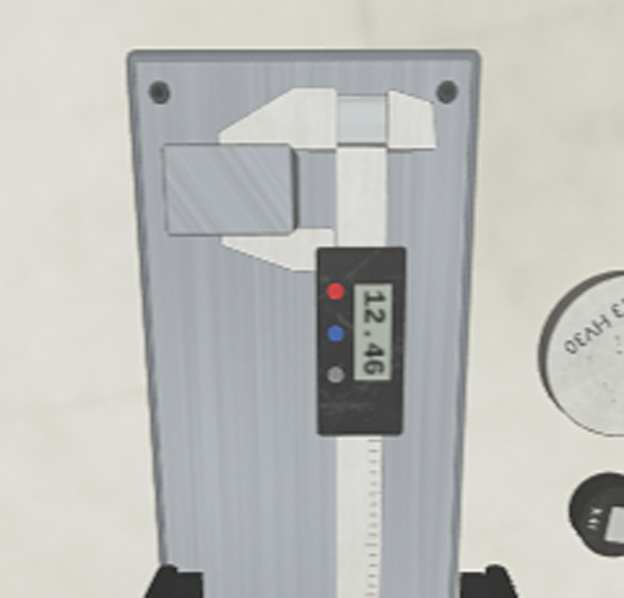

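View pics/z19side.png

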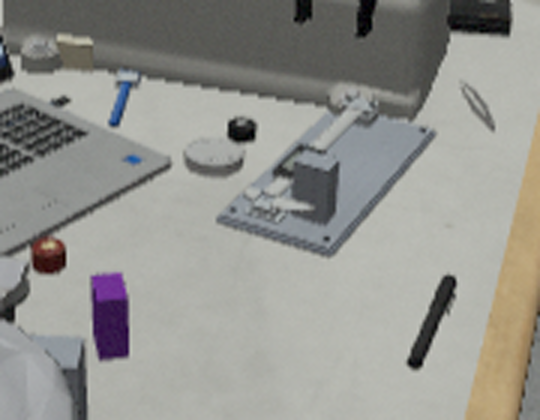

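Last check by numbers: coupon pose, jaw faces and flatness.

```bash
python3 - <<'E'
from coup import *
c=pickle.load(open('wrist19.pkl','rb'))
r=coupon(c,(180,50,250,110),.072)
ey=np.array([np.cos(1.6505),np.sin(1.6505)]);ex=np.array([ey[1],-ey[0]]); p=np.array(r[0])/1000
g=cv2.cvtColor(c['img'],cv2.COLOR_RGB2GRAY).astype(float)
zz=lambda x,y:(130+(x+.5)/2.6-.5,10+(y+.5)/2.6-.5)
f=onz(c,*zz(320,149),.0307)[:2]@ey; m=onz(c,*zz(318,229),.0307)[:2]@ey
print('faces ey',f,m,'opening',f-m)
for u in range(246,258): 
    a=np.diff(g[62:72,u]); b=np.diff(g[90:104,u]); print(u,62+np.argmin(a)+.5,90+np.argmax(b)+.5, 'mm',1000*(onz(c,u,62+np.argmin(a)+.5,.0307)[:2]-onz(c,u,90+np.argmax(b)+.5,.0307)[:2])@ey)
print('coupon centre rel face',(f-p@ey)*1000, 'ex-beam', (p@ex-.53225)*1000)
Z=cloud(c)[...,2]
for lo in (230,285):
    L=[];Q=[]
for v in range(108,175):
    mm=np.where((Z[v,235:300]>.031)&(Z[v,235:300]<.045))[0]+235; L.append(onz(c,mm.min()-.5,v,.036)[:2]);Q.append(onz(c,mm.max()+.5,v,.036)[:2])
for a in(L,Q):
    q=cv2.fitLine(np.array(a,np.float32),cv2.DIST_HUBER,0,1e-4,1e-4).ravel(); s=np.sign(q[1]); print('slider side yaw',np.arctan2(q[1]*s,q[0]*s))
E
```

```text
top z 0.07109042608761179 rect ((496.221435546875, -9.20362663269043), (35.9050178527832, 23.491363525390625), 4.458471775054932)
[[477.4102      1.1109464]
 [479.2363    -22.30933  ]
 [515.0327    -19.5182   ]
 [513.20654     3.9020767]]
faces ey -0.03583151364628895 -0.06050910458378697 opening 0.024677590937498023
246 66.5 97.5 mm 24.846970260178868
247 66.5 97.5 mm 24.847065225266896
248 66.5 97.5 mm 24.847160190931955
249 66.5 97.5 mm 24.84725515717402
250 66.5 97.5 mm 24.847350123993106
251 66.5 97.5 mm 24.847445091389236
252 66.5 97.5 mm 24.847540059362395
253 66.5 97.5 mm 24.847635027912606
254 66.5 97.5 mm 24.847729997039856
255 66.5 97.5 mm 24.847824966744163
256 66.5 97.5 mm 24.847919937025512
257 66.5 97.5 mm 24.848014907883933
coupon centre rel face 12.851703637560643 ex-beam -38.33668352200825
slider side yaw 1.6651554
slider side yaw 1.653143
```

```bash
python3 -c "
from rig import robot
print(robot.hand_in()); o=robot.get_obs(); print(o['time'],o['ft_force'])"
```

```text
the job is handed in; nothing more can be done
None
the job is handed in; nothing more can be done
```

The job is done and handed in at about 25 s of the 61 s allowed, with the gripper well clear of everything.

- **What I did:** I pinched the slider and opened the jaws to about 48 mm. I stood the smaller grey coupon upright between them, about 2.5 mm short of the fixed jaw and square to it, and let go. I then slid the moving jaw up until both jaws were on the coupon and held it there for over a second. I eased the push off and released.
- **Measuring pressure:** during the hold the wrist averaged 9.0 N (noise about 0.5 N). Taking off the slider's 1.2 N friction leaves about 7.8 N on the jaws. I turned the tool back 0.004 rad so the pressure sat near the middle of the contact and not at its edge.
- **Last checks:** from above, the jaw gap measured 24.8 mm and the coupon's centre lay 12.9 mm from the fixed jaw face. The coupon was still square to the jaws to about 0.1°. The coupon had been pushed up to the fixed jaw, and the other things in view had not moved.
- **What disagreed:**
  - The caliper's display showed 12.46 throughout, whatever the opening, so I ignored it.
  - The wrist camera read about 1 mm off sideways. I noticed it when centring the fingers on the slider and corrected for it.
  - The last check of the slider's angle was inconclusive: its two sides gave 1.665 and 1.653 rad against 1.651 for the beam. The images therefore do not rule out a small cocking of about 0.01 rad. The force and moment readings gave no sign of one.

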